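# Check the temperature of a fallen dairy sample bottle

### The job

The white dairy sample bottle has been knocked over: stand it upright on the middle of the steel plate, inside the blue ring, and let go of it. Then lift the yellow contact probe out of its stand and, keeping the probe upright, press its spring tip gently on the red spot on top of the bottle's cap until the tip has sunk about half-way in. Finish while still holding the probe there, and leave the tub, the milk bottle and the carton where they are.

Things in the scene. Friction and masses are not known exactly. Their poses are not given: they have to be found in the camera images.
- bottle_cap (a point): centre of the blue round screw cap (42 mm across, 26 mm long) of the white square sample bottle, on its axis, 112 mm from the base. z runs from base to cap. At the start the bottle lies on a flat side on the table, cap pointing roughly back to the robot (within 0.5 rad of -x), axis 28 mm above the table
- bottle_spot (a point): centre of the red spot (16 mm across) on the flat white top of the bottle's cap, on the bottle's axis, 125 mm from its base; z points out of the cap
- bottle_base (a point): centre of the bottle's flat underside; z points to the cap, x and y are square to its flat sides. The bottle, about 0.2 to 0.3 kg, has a square body 56 x 56 mm, 82 mm long, white with a green band, then a short neck and the cap; 125 mm long in all
- plate_top (a point): centre of the upper face of the fixed steel plate (150 x 150 mm, 8 mm high, its top 8 mm above the table), which bears a blue ring, 90 mm inside and 104 mm outside diameter; z up, x and y along its sides
- probe_grip (a point): centre of the contact probe's yellow square handle (26 x 26 x 80 mm); z from tip to handle's top, x, y square to its sides. Along z from here: handle -39 to +41 mm, blue flange 34 mm across to -45, stem 11 mm across to -90, brass tip to -115. 0.13 kg. It stands upright in the stand at the start, tip down, flange on the top plate, this point 135 mm above the table
- probe_tip (a point): the very end of the probe's spring tip, on the probe's axis, 115 mm below the handle's centre when not pressed; moves with the tip
- plunger (a joint): how far the spring tip is pushed into the probe, m: 0 free, 0.012 fully in; the spring takes about 1 N to start and 0.3 N more per mm (2.8 N half-way in, 4.6 N fully in)
- stand_top (a point): centre of the hole (19 mm) at the upper face of the fixed probe stand: a steel top plate 100 x 80 mm, 10 mm thick, 90 mm above the table, on two steel sides and a grey base 110 x 90 mm; z up, x along its long side
- tub: bystander: white and red round tub, 100 mm across, 83 mm tall; origin at the centre of its underside
- milk: bystander: white bottle with blue label and red cap, 60 mm across, 150 mm tall; origin at the centre of its underside
- carton: bystander: paper carton with a green band and a gable top, 55 x 55 mm, 127 mm tall; origin at the centre of its underside
Mind the look-alikes: they are no part of the job. Leave any purple look-alike of the part that bears bottle_cap alone.

How it is judged:
By the outcome, as a careful person would: the job done as asked, in the order asked, and still so for the second after the job is handed in, while the arm keeps its last pose, push and grip.
It also fails if it takes over 67 s, if anything falls off the work surface, if the arm or the gripper's body presses on something with over 40 N, if the wrist force passes 120 N, or if a joint passes its speed limit or range.

### The arm

A 6-joint arm with a two-finger parallel gripper is mounted at the origin on the work surface. World frame = base frame: x ahead of the robot, y to its left, z up, the work surface at z = 0. Lengths are in m, angles in rad, forces in N, time in s.
With the tool pointing down it reaches from about 0.25 to 0.725 m from the base axis. Payload 4 kg.
Tool frame: the origin (TCP) lies at the very end of the fingers, on their centre line; the grasp point (between the pads) lies 19 mm behind it; x points along the fingers, z is the direction in which the jaws open and shut, and the axes are right-handed (so a half turn about x gives the same grasp; the last joint's range is limited). The gripper opens to 85 mm and grips with 20 to 120 N. Pads are 22 mm wide; open, the fingers measure 114 mm over their backs; the gripper's body (76 mm by 85 mm) begins 54 mm behind the grasp point. The pads swing forward as they close: fully open they stand 13 mm farther back than shut.
Start: joints at [1.113, 0.241, 0.005, 1.335, 0, 1.571], TCP at [0.221, 0.449, 0.231] pointing down, gripper open.
Joint ranges: [-2.72, 2.72], [-1.05, 1.87], [-1.09, 1.28], [-1.99, 2.15], [-1.42, 1.44], [-3.14, 3.14]. Speed limits (rad/s): [2.79, 2.79, 3.14, 3.14, 3.14, 3.14].

### API

Orientations are given as a unit quaternion [x, y, z, w].
In Python, from workcell import bot gives the robot as it stands.
- The arm moves only by the tool apply_moves, never from a script. Its argument "targets" is one flat list of numbers, 7 for each row, row after row: the shift along the tool's x, y, z in units of 25 cm (1.0 is 25 cm), then the turn, a rotation vector about the tool's x, y, z in units of 0.5 rad (1.0 is 0.5 rad), then the opening, from 0 (shut) to 1 (fully open). In form: [tx, ty, tz, wx, wy, wz, claw, tx, ty, tz, wx, wy, wz, claw, ...]. A call has 1 to 12 rows; each row is the pose to reach, as a shift and turn from the pose commanded when the call began, along the tool's axes at that moment; what a row does not reach only later rows make up. A row lasts 1/12 s, in which the tool goes at most 41.7 mm and 7.16 degrees, less where a joint would pass 70% of its speed; a pose out of reach is approached as far as the arm can. A call with a number of a shift or a turn outside -1 to 1 is refused whole. A call with a gripper value outside its range is refused whole. The fingers move at their own pace and stop on an object; the grip force is fixed at half the most. Time passes only in rows, so rows that repeat a pose let the fingers close. It gives the time, the measured TCP pose, the force and the opening at its end, in the units of the state.
- bot.get_obs(): the state, without advancing time (a new reading comes with each control period).
- bot.camera(name): name is "scene" or "side" or "wrist"; returns (picture, depth): 400x640x3 uint8, red, green, blue; 400x640 float32, m along the optical axis (not along the pixel's ray), 0 where there is no reading.
- bot.camera_params(name): a dict with "fx", "fy", "cx", "cy" (pixels), "T" (4x4, takes a point from camera to world coordinates); the wrist camera has in their place "tool_from_camera" (4x4, takes a point from camera to tool coordinates, whose origin is the TCP and whose axes are the tool frame's). Camera axes: x right, y up, looking along -z (the intrinsics and any distortion apply to the point x, -y, -z); pixel columns grow to the right and rows downward; lengths in m; the calibration is good to about 2 mm. The wrist camera is an equidistant fisheye: a pixel r from the principal point sees the ray r / f radians off the axis. A picture is of the moment at which its call begins: read the wrist's pose just before it. camera_params takes no time and is no camera call.
- bot.job_done(): hands the job in, once; it reports no verdict.
The state is a dict: "clock": time; "joint_pos": joint angles; "joint_vel": joint speeds; "tau": joint torques, N m; "eef_pos": TCP position; "tool_rot": TCP orientation; "ft_force": force on the tool from outside, world axes, zero at the start; "ft_torque": the same for the moment, N m; "grip_width": finger opening in m.
Only numpy, scipy, OpenCV 4.12 (cv2) and the standard library are available. Lean on these libraries where they do the work, as an engineer would, in place of code of your own. Each camera call takes 0.05 s, during which the arm holds its last target.

## Working session

There is one attempt and no reset: what is moved stays moved. The work goes in short steps, Python scripts to look and compute and a tool call to move; the robot and the scene stay as the last step left them, time stands still between calls to the robot, and variables do not carry over. Pictures are saved under pics/ and viewed, and the job is handed in when it is done.

Besides the shell and the picture viewer there is one more tool, called after "Request:" as a command line: name --argument value ..., lists and objects as JSON in quotes. apply_moves: Moves the arm, as the interface text tells. Its arguments: {"type":"object","properties":{"targets":{"type":"array"}},"required":["targets"]}

```bash
ls; mkdir -p pics; python3 - <<'E'
from workcell import bot
import cv2,numpy as np,pickle
o=bot.get_obs();print(o)
for n in ["scene","side","wrist"]:
    im,d=bot.camera(n);p=bot.camera_params(n)
    print(n,{k:np.round(v,4).tolist() for k,v in p.items()})
    cv2.imwrite(f"pics/{n}0.png",im[:,:,::-1]);np.savez(f"{n}0.npz",im=im,d=d)
E
```

```text
pics
{'clock': 0.0, 'joint_pos': array([ 1.11301994e+00,  2.41460601e-01,  3.70509739e-03,  1.33522827e+00,
       -1.43670530e-05,  1.57080124e+00]), 'joint_vel': array([-0.00245053, -0.00109281,  0.00050828,  0.00117702, -0.00187537,
        0.00165772]), 'tau': array([ 9.73514398e-04, -3.72314501e+01,  2.52410996e+01,  1.69004995e-02,
        3.07990958e-04,  1.05891044e-05]), 'eef_pos': array([0.22069225, 0.44793036, 0.23038191]), 'tool_rot': array([-0.37392334,  0.60106161,  0.37309767,  0.59975362]), 'ft_force': array([ 0.65919391, -0.3294643 ,  0.14602412]), 'ft_torque': array([0.04529467, 0.0334308 , 0.01092885]), 'grip_width': 0.08536428918372695}
scene {'fx': 423.0912, 'fy': 423.0912, 'cx': 315.6231, 'cy': 200.1311, 'T': [[-0.3402, -0.5621, 0.7538, 1.4577], [0.9403, -0.2069, 0.2701, 0.3191], [0.0041, 0.8008, 0.599, 0.7849], [0.0, 0.0, 0.0, 1.0]]}
side {'fx': 414.3258, 'fy': 414.3258, 'cx': 325.3557, 'cy': 198.1728, 'T': [[0.7733, 0.4319, -0.4642, 0.0871], [-0.634, 0.5221, -0.5704, -0.6321], [-0.004, 0.7354, 0.6776, 0.8446], [0.0, 0.0, 0.0, 1.0]]}
wrist {'fx': 309.7069, 'fy': 309.7069, 'cx': 320.9425, 'cy': 199.4339, 'tool_from_camera': [[0.0004, 0.2715, -0.9625, -0.1418], [0.0, 0.9625, 0.2715, 0.0689], [1.0, -0.0001, 0.0004, 0.0005], [0.0, 0.0, 0.0, 1.0]]}
```

View pics/scene0.png

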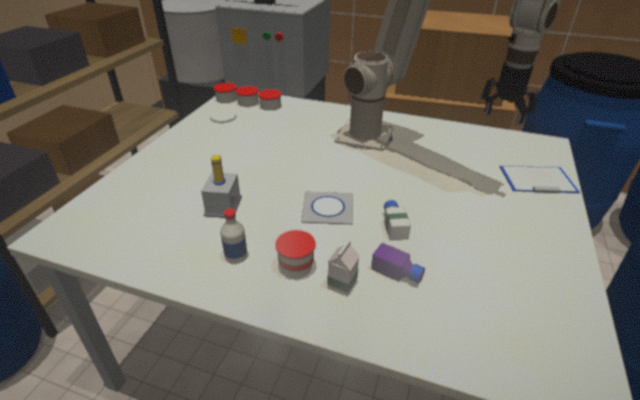

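View pics/side0.png

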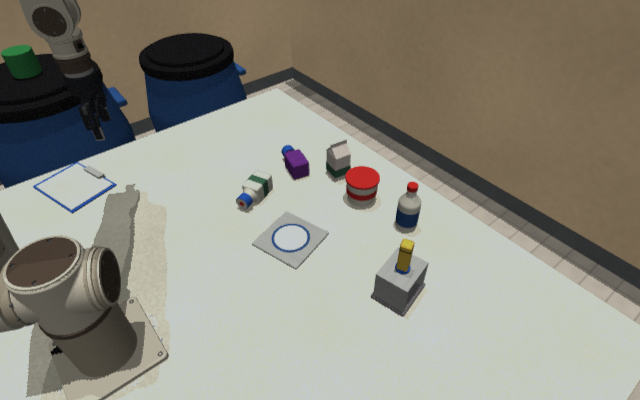

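View pics/wrist0.png

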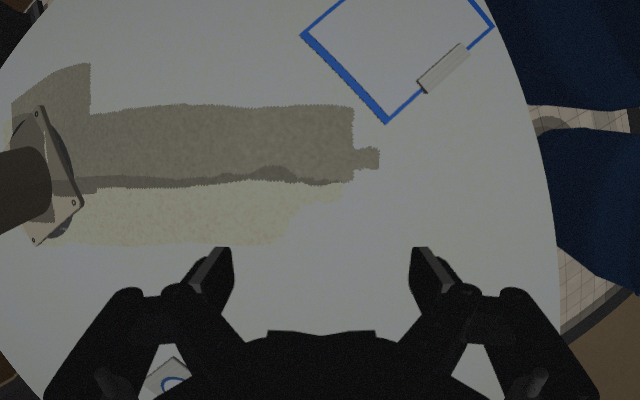

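The white, green-banded bottle with the blue cap is at scene (397,220) and side (255,190). The purple look-alike, at scene (395,262) and side (295,162), stays untouched. The plate is at scene (328,207) and the probe and stand at scene (220,185). I'll confirm with enlarged crops.

```bash
cat > h.py <<'E'
import numpy as np,cv2
from workcell import bot
def rays(p,uv):
    uv=np.atleast_2d(uv).astype(float)
    d=np.c_[(uv[:,0]-p['cx'])/p['fx'],-(uv[:,1]-p['cy'])/p['fy'],-np.ones(len(uv))]
    T=np.array(p['T']);return T[:3,3],d@T[:3,:3].T
def onplane(p,uv,z):
    o,d=rays(p,uv);return o+d*((z-o[2])/d[:,2])[:,None]
def cloud(p,depth):
    v,u=np.mgrid[:400,:640];o,d=rays(p,np.c_[u.ravel(),v.ravel()])
    return (o+d*depth.reshape(-1,1)).reshape(400,640,3)
def proj(p,X):
    T=np.array(p['T']);c=(np.atleast_2d(X)-T[:3,3])@T[:3,:3]
    return np.c_[p['cx']+p['fx']*c[:,0]/-c[:,2],p['cy']-p['fy']*c[:,1]/-c[:,2]]
E
python3 - <<'E'
from h import *
a=[]
for n,(x,y,w,h) in {"scene":(370,185,80,100),"side":(225,130,100,90)}.items():
    im=np.load(n+'0.npz')['im'][y:y+h,x:x+w,::-1]
    a.append(cv2.resize(im,(380,400),interpolation=cv2.INTER_CUBIC))
for n,(x,y,w,h) in {"scene":(190,140,170,100),}.items():
    im=np.load(n+'0.npz')['im'][y:y+h,x:x+w,::-1]
    cv2.imwrite('pics/c2.png',cv2.resize(im,None,fx=4.5,fy=4.5))
cv2.imwrite('pics/c1.png',np.hstack(a))
for n in ("scene","side"):
    f=np.load(n+'0.npz');im,d=f['im'],f['d'];p=bot.camera_params(n);C=cloud(p,d)
    hsv=cv2.cvtColor(im,cv2.COLOR_RGB2HSV)
    bb={"scene":(slice(185,245),slice(375,420)),"side":(slice(165,215),slice(230,280))}[n]
    # bottle points above table
    c=C[bb].reshape(-1,3);hb=hsv[bb].reshape(-1,3);ok=(c[:,2]>0.012)&(c[:,2]<0.08)
    print(n,'bottle',np.median(c[ok],0),c[ok].min(0),c[ok].max(0),ok.sum(),'table z',np.median(c[~ok][:,2]))
    bl=ok&(hb[:,0]>100)&(hb[:,0]<130)&(hb[:,1]>100);print('cap',c[bl].mean(0),bl.sum())
    gr=ok&(hb[:,0]>40)&(hb[:,0]<95)&(hb[:,1]>60);print('green',c[gr].mean(0),gr.sum())
    # top face fit
    t=c[ok&(c[:,2]>0.05)]
    if len(t): r=cv2.minAreaRect(t[:,:2].astype(np.float32)*1000);print('topface',r,len(t),np.median(t[:,2]))
    # probe yellow
    m=(hsv[...,0]>15)&(hsv[...,0]<35)&(hsv[...,1]>120)&(C[...,2]>0.1)&(C[...,2]<0.22)&(C[...,0]>0.2)&(C[...,0]<1)&(abs(C[...,1])<.8)
    print('yellow',m.sum(),C[m].min(0),C[m].max(0),np.median(C[m],0))
    t=C[m&(C[...,2]>0.17)];print(' top',t.mean(0),len(t))
    m=(C[...,2]>0.09-.006)&(C[...,2]<0.107)&(C[...,0]>0.2)&(C[...,0]<.8)&(C[...,1]<0)&(hsv[...,1]<80)
    k=m.astype(np.uint8);nn,l,s,ce=cv2.connectedComponentsWithStats(k)
    for i in range(1,nn):
        if s[i,4]>60: print(' stand?',s[i],cv2.minAreaRect(C[l==i][:,:2].astype(np.float32)*1000),np.median(C[l==i][:,2]))
    # ring
    m=(hsv[...,0]>100)&(hsv[...,0]<130)&(hsv[...,1]>70)&(abs(C[...,2]-.008)<.012)&(C[...,0]>0.2)&(C[...,0]<.8)&(abs(C[...,1])<.25)
    nn,l,s,ce=cv2.connectedComponentsWithStats(m.astype(np.uint8))
    for i in range(1,nn):
        if s[i,4]>40:
            v,u=np.where(l==i);P=onplane(p,np.c_[u,v],.008)[:,:2]
            print(' ring',s[i],cv2.fitEllipse(P.astype(np.float32)*1000))
E
```

```text
scene bottle [0.54339234 0.22308896 0.04832916] [0.44145887 0.17241888 0.01232043] [0.65421307 0.26550215 0.05689494] 769 table z -0.003072589215713184
cap [0.46341157 0.19270553 0.04327058] 41
green [0.52490899 0.20995603 0.05044155] 1
topface ((567.5823364257812, 231.52708435058594), (167.84178161621094, 69.16280364990234), 7.266566753387451) 359 0.05261870315830652
yellow 165 [ 0.58577496 -0.30034887  0.10208566] [ 0.61179841 -0.27142572  0.17429016] [ 0.60369712 -0.28283002  0.14221629]
 top [ 0.59740598 -0.28611713  0.17235781] 34
 stand? [201 173  36  22 455] ((595.2417602539062, -288.4770202636719), (105.1421890258789, 81.86427307128906), 12.958487510681152) 0.0869135309681387
 stand? [220 221  24  19 238] ((780.006103515625, -142.00511169433594), (41.27934265136719, 58.054100036621094), 44.11808776855469) 0.0965683285844573
side bottle [0.50165165 0.20202679 0.04764087] [0.43853508 0.17274168 0.01209108] [0.56968904 0.26341177 0.05981953] 815 table z -0.00022835259970432897
cap [0.46034514 0.18801321 0.04222931] 105
green [0.52856524 0.21437209 0.04772729] 124
topface ((501.24468994140625, 214.33139038085938), (127.39521026611328, 57.08575439453125), 24.94410514831543) 363 0.05531197503995955
yellow 365 [ 0.572272   -0.30600255  0.10018556] [ 0.60369015 -0.27567892  0.17810075] [ 0.57981881 -0.29398968  0.15362437]
 top [ 0.5868906  -0.29102446  0.17501293] 121
 stand? [399 195  22  17 209] ((757.1785888671875, -157.38978576660156), (39.262123107910156, 57.459007263183594), 32.54988098144531) 0.09731212212661233
 stand? [ 376  247   53   47 1019] ((589.0637817382812, -289.7317199707031), (102.49915313720703, 80.71454620361328), 13.719758987426758) 0.0897179915798082
 ring [272 224  38  28 184] ((489.1438903808594, 12.942062377929688), (97.21722412109375, 97.77162170410156), 77.16091918945312)
```

View pics/c1.png

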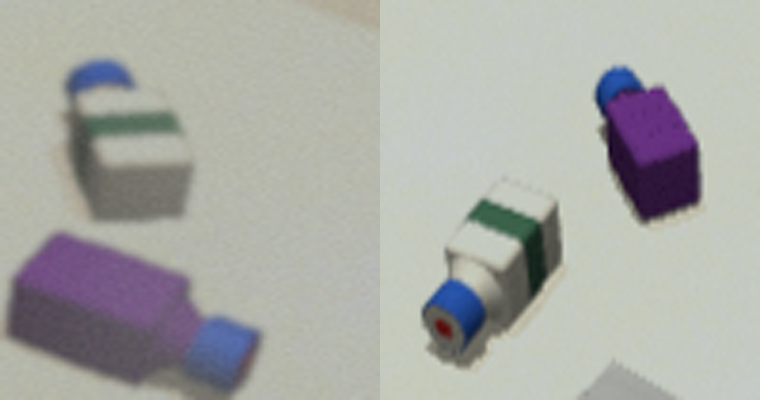

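View pics/c2.png

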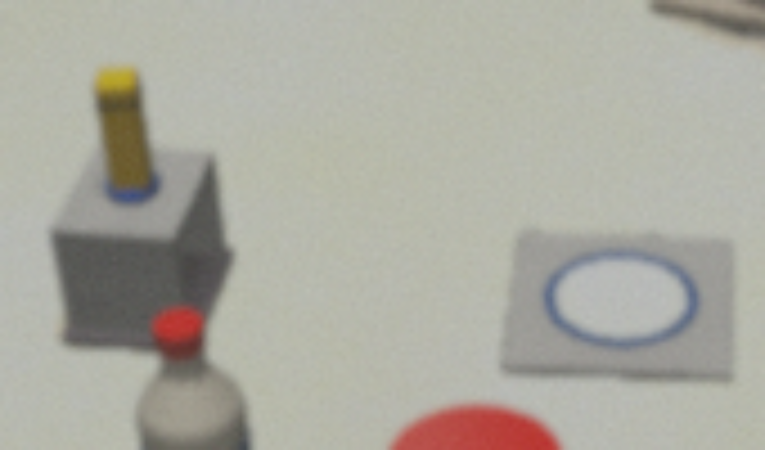

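Confirmed: the target is the white bottle with the green band and a red spot on its cap. The purple one is the decoy. Next I'll refine the bottle's axis and work out the tool orientation.

```bash
python3 - <<'E'
from h import *
from scipy.spatial.transform import Rotation as R
o=bot.get_obs();print(R.from_quat(o['tool_rot']).as_matrix().round(3))
f=np.load('side0.npz');im,d=f['im'],f['d'];p=bot.camera_params('side');C=cloud(p,d)
hsv=cv2.cvtColor(im,cv2.COLOR_RGB2HSV)
B=np.zeros((400,640),bool);B[165:215,230:280]=1
red=B&((hsv[...,0]<10)|(hsv[...,0]>170))&(hsv[...,1]>100)
v,u=np.where(red);print('red',u.mean(),v.mean(),len(u),onplane(p,[[u.mean(),v.mean()]],.028),C[red].mean(0))
# upward-facing top face: white/green bright pixels
top=B&(abs(C[...,2]-.056)<.006)&(hsv[...,0]*0==0)&~((hsv[...,0]>100)&(hsv[...,0]<130)&(hsv[...,1]>100))
v,u=np.where(top);P=onplane(p,np.c_[u,v],.056)[:,:2].astype(np.float32)*1000
print('top',cv2.minAreaRect(P),len(P))
g=B&(hsv[...,0]>40)&(hsv[...,0]<95)&(hsv[...,1]>60)&(abs(C[...,2]-.056)<.008)
v,u=np.where(g);P=onplane(p,np.c_[u,v],.056)[:,:2].astype(np.float32)*1000
print('green top',P.mean(0),cv2.minAreaRect(P),len(P))
e=np.zeros((400,640,3),np.uint8)
big=cv2.resize(im[165:215,230:280,::-1],None,fx=12,fy=12,interpolation=cv2.INTER_CUBIC)
cv2.imwrite('pics/b.png',big)
for n in('scene','side'):
  f=np.load(n+'0.npz');im,d=f['im'],f['d'];p=bot.camera_params(n);C=cloud(p,d)
  m=(C[...,2]>.03)&(C[...,0]>.3)&(C[...,0]<.95)&(abs(C[...,1])<.45)
  nn,l,s,ce=cv2.connectedComponentsWithStats(m.astype(np.uint8))
  for i in range(1,nn):
    if s[i,4]>80:c=C[l==i];print(n,s[i],c.min(0).round(3),c.max(0).round(3))
E
```

```text
[[-0.001 -0.897  0.442]
 [-0.001  0.442  0.897]
 [-1.    -0.    -0.002]]
red 241.46153846153845 203.6153846153846 13 [[0.44628987 0.19102513 0.028     ]] [0.44581079 0.18992915 0.02907854]
top ((499.5381164550781, 209.37042236328125), (130.1285400390625, 57.165870666503906), 23.71840476989746) 362
green top [526.0573  219.58864] ((526.5556640625, 220.20135498046875), (24.744550704956055, 61.53976058959961), 12.04896354675293) 89
scene [ 201  155   46  101 2111] [ 0.533 -0.338  0.03 ] [ 0.804 -0.118  0.174]
scene [384 200  27  33 617] [0.441 0.175 0.03 ] [0.575 0.265 0.057]
scene [ 275  230   41   42 1338] [ 0.701 -0.035  0.03 ] [0.803 0.063 0.084]
scene [ 327  240   33   49 1032] [0.742 0.109 0.03 ] [0.804 0.174 0.127]
scene [372 243  53  37 963] [0.647 0.194 0.03 ] [0.72  0.324 0.057]
side [ 326  139   54   62 1636] [ 0.698 -0.038  0.03 ] [0.799 0.175 0.129]
side [282 145  27  28 477] [0.641 0.19  0.03 ] [0.714 0.324 0.06 ]
side [236 171  36  35 656] [0.439 0.173 0.03 ] [0.568 0.263 0.06 ]
side [396 182  25  44 774] [ 0.735 -0.182  0.03 ] [ 0.787 -0.124  0.153]
side [ 374  239   55   69 2017] [ 0.531 -0.341  0.03 ] [ 0.648 -0.24   0.178]
```

View pics/b.png

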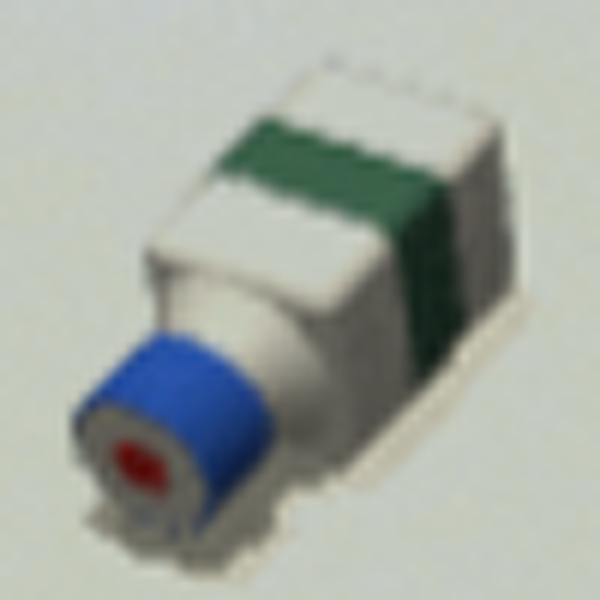

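```bash
cat >> h.py <<'E'
from scipy.spatial.transform import Rotation as R
def frame(yaw,a):
    """tool pointing forward along yaw, a rad below horizontal, tool y on upper/outer side"""
    r=np.array([np.cos(yaw),np.sin(yaw),0]);k=np.array([0,0,1.])
    x=np.cos(a)*r-np.sin(a)*k; y=np.sin(a)*r+np.cos(a)*k
    return np.c_[x,y,np.cross(x,y)]
def plan(pos,M,back=0.019,cur=None):
    """pos = desired grasp point (back behind the TCP) """
    o=bot.get_obs() if cur is None else cur
    R0=R.from_quat(o['tool_rot']).as_matrix();p0=np.array(o['eef_pos'])
    tcp=np.array(pos)+M[:,0]*back
    s=R0.T@(tcp-p0)/.25; w=R.from_matrix(R0.T@M).as_rotvec()/.5
    print('shift',s.round(3),'turn',w.round(3),'tcp',tcp.round(4))
def st():
    o=bot.get_obs();M=R.from_quat(o['tool_rot']).as_matrix()
    print('t',round(o['clock'],2),'tcp',o['eef_pos'].round(4),'grasp',(o['eef_pos']-.019*M[:,0]).round(4),'x',M[:,0].round(3),'z',M[:,2].round(3),'F',o['ft_force'].round(2),'w',round(o['grip_width'],4),'j',o['joint_pos'].round(3))
E
python3 - <<'E'
from h import *
p=bot.camera_params('side')
c=np.array([(145,250),(335,310),(500,125),(330,60)])/12-.5+[230,165]
P=onplane(p,c,.056)[:,:2];print(P.round(4),P.mean(0))
for i in range(4): print(np.linalg.norm(P[i]-P[(i+1)%4]).round(4),np.degrees(np.arctan2(*(P[(i+1)%4]-P[i])[::-1])).round(1))
spot=onplane(p,[[241.46,203.6]],.028)[0][:2];bd=P.mean(0)-spot
print(spot,np.linalg.norm(bd),np.degrees(np.arctan2(bd[1],bd[0])))
plan([.44,.18,.2],frame(.4,1.57))
E
```

```text
[[0.4744 0.2298]
 [0.4981 0.1818]
 [0.5675 0.2146]
 [0.5488 0.2637]] [0.52220291 0.22246764]
0.0536 -63.8
0.0768 25.3
0.0525 110.9
0.0817 -155.5
[0.44631983 0.19108376] 0.08211692798902526 22.469107242798042
shift [ 0.199 -1.261 -0.574] turn [ 4.568e+00 -3.000e-03  5.000e-03] tcp [0.44  0.18  0.181]
```

Request:
apply_moves --targets '[0, -0.5, -0.25, 1, 0, 0, 1, 0, -0.5, -0.25, 1, 0, 0, 1, 0, -0.5, -0.25, 1, 0, 0, 1, 0, -0.5, -0.25, 1, 0, 0, 1, 0, -0.5, -0.25, 1, 0, 0, 1]'

```text
clock: 0.57
eef_pos: [0.307, 0.3344, 0.2312]
tool_rot: [-0.211, 0.675, 0.21, 0.675]
ft_force: [-0.4, 0.3, 0.4]
grip_width: 0.0856
```

```bash
python3 - <<'E'
from h import *
st();plan([.42,.175,.2],frame(.41,1.57))
E
```

```text
t 0.57 tcp [0.307  0.3344 0.2312] grasp [0.307  0.3344 0.2502] x [ 0.    -0.001 -1.   ] z [ 0.823  0.569 -0.001] F [-0.41  0.34  0.37] w 0.0856 j [ 8.290e-01  1.500e-01 -1.080e-01  1.313e+00 -1.000e-03  1.795e+00]
shift [ 0.202 -0.781  0.01 ] turn [ 3.531 -0.     0.004] tcp [0.42  0.175 0.181]
```

```bash
sed -i 's/^def frame(yaw,a):/def frame(yaw,a,flip=1):/; s/    return np.c_\[x,y,np.cross(x,y)\]/    if flip: y=-y\n    return np.c_[x,y,np.cross(x,y)]/' h.py; python3 - <<'E'
from h import *
plan([.33,.14,.18],frame(.41,1.57))
plan([.40,.17,.16],frame(.41,.75))
E
```

```text
shift [ 0.282 -0.692 -0.366] turn [-2.752 -0.004 -0.   ] tcp [0.33  0.14  0.161]
shift [ 0.337 -0.763 -0.013] turn [-2.584 -1.128 -1.368] tcp [0.4127 0.1755 0.147 ]
```

Request:
apply_moves --targets '[0, -0.3, -0.18, -1, 0, 0, 1, 0, -0.3, -0.18, -1, 0, 0, 1, 0, -0.3, -0.18, -1, 0, 0, 1, 0, -0.3, -0.18, -1, 0, 0, 1]'

```text
clock: 0.9
eef_pos: [0.3111, 0.248, 0.2312]
tool_rot: [-0.369, 0.604, 0.369, 0.603]
ft_force: [1.0, 0.4, 0.8]
grip_width: 0.0855
```

```bash
python3 - <<'E'
from h import *
st();plan([.38,.16,.18],frame(.41,1.57))
E
```

```text
t 0.9 tcp [0.3111 0.248  0.2312] grasp [0.3111 0.248  0.2502] x [-0.001 -0.001 -1.   ] z [ 0.455  0.89  -0.001] F [1.05 0.37 0.77] w 0.0855 j [ 0.673  0.039 -0.233  1.3   -0.     1.146]
shift [ 0.281 -0.406 -0.187] turn [-1.765 -0.003 -0.003] tcp [0.38  0.16  0.161]
```

Request:
apply_moves --targets '[0, -0.2, -0.1, -0.9, 0, 0, 1, 0, -0.2, -0.1, -0.9, 0, 0, 1, 0, -0.2, -0.1, -0.9, 0, 0, 1, 0, -0.2, -0.1, -0.9, 0, 0, 1]'

```text
clock: 1.23
eef_pos: [0.345, 0.2046, 0.2312]
tool_rot: [-0.494, 0.506, 0.495, 0.505]
ft_force: [-0.3, 0.0, 0.3]
grip_width: 0.0856
```

```bash
python3 - <<'E'
from h import *
st();plan([.38,.16,.18],frame(.41,1.57));plan([.38,.16,.18],frame(.41,1.07))
E
```

```text
t 1.23 tcp [0.345  0.2046 0.2312] grasp [0.345  0.2046 0.2502] x [-0.  0. -1.] z [0.022 1.    0.   ] F [-0.3   0.01  0.35] w 0.0856 j [ 0.535  0.045 -0.227  1.299  0.     0.557]
shift [ 0.281 -0.144 -0.175] turn [-0.864  0.    -0.002] tcp [0.38  0.16  0.161]
shift [ 0.271 -0.177 -0.16 ] turn [-0.846 -0.216 -0.987] tcp [0.3884 0.1636 0.1633]
```

Request:
apply_moves --targets '[0.1, -0.15, -0.17, -0.86, 0, 0, 1, 0.1, -0.15, -0.17, -0.86, 0, 0, 1, 0.1, -0.15, -0.17, -0.86, 0, 0, 1, 0.1, -0.15, -0.17, -0.86, 0, 0, 1, 0.1, -0.15, -0.17, -0.86, 0, 0, 1]'

```text
clock: 1.65
eef_pos: [0.3809, 0.1615, 0.2058]
tool_rot: [-0.59, 0.39, 0.591, 0.389]
ft_force: [-0.7, 0.1, 0.2]
grip_width: 0.0854
```

```bash
python3 - <<'E'
from h import *
st();plan([.40,.168,.14],frame(.41,1.07));plan([.40,.168,.14],frame(.41,.75))
im,d=bot.camera('wrist');cv2.imwrite('pics/w1.png',im[:,:,::-1])
E
```

```text
t 1.65 tcp [0.3809 0.1615 0.2058] grasp [0.3809 0.1615 0.2248] x [-0.001 -0.    -1.   ] z [-0.393  0.919  0.   ] F [-0.75  0.11  0.22] w 0.0854 j [ 0.401  0.085 -0.251  1.236  0.    -0.004]
shift [ 0.33  -0.118 -0.006] turn [-0.012 -0.002 -1.004] tcp [0.4084 0.1716 0.1233]
shift [ 0.315 -0.137 -0.006] turn [-0.011 -0.004 -1.644] tcp [0.4127 0.1735 0.127 ]
```

View pics/w1.png

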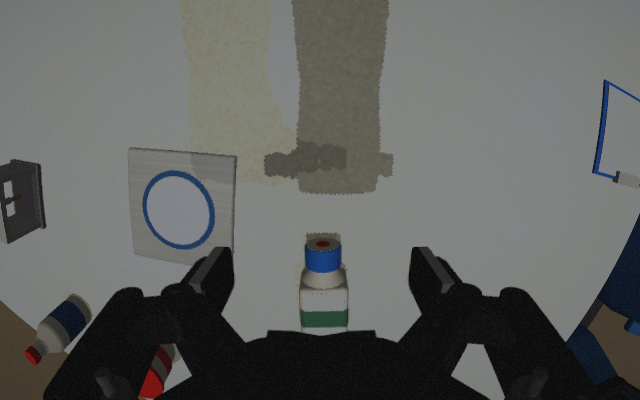

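The wrist view shows the bottle between the fingers, with its axis vertical at column ~323 and its cap at (323,258). The ring is at (178,210). I'll measure the ring and cap from here as a second view.

```bash
cat >> h.py <<'E'
def wrays(o,uv):
    p=bot.camera_params('wrist');M=R.from_quat(o['tool_rot']).as_matrix();T=np.array(p['tool_from_camera'])
    uv=np.atleast_2d(uv).astype(float);q=np.c_[(uv[:,0]-p['cx'])/p['fx'],(uv[:,1]-p['cy'])/p['fy']]
    r=np.linalg.norm(q,axis=1)+1e-9
    d=np.c_[q[:,0]/r*np.sin(r),-q[:,1]/r*np.sin(r),-np.cos(r)]
    return M@T[:3,3]+o['eef_pos'],(d@T[:3,:3].T)@M.T
def wplane(o,uv,z):
    c,d=wrays(o,uv);return c+d*((z-c[2])/d[:,2])[:,None]
E
python3 - <<'E'
from h import *
o=bot.get_obs();im=cv2.imread('pics/w1.png');hsv=cv2.cvtColor(im,cv2.COLOR_BGR2HSV)
bl=(hsv[...,0]>100)&(hsv[...,0]<130)&(hsv[...,1]>100)
m=bl.copy();m[:160]=0;m[255:]=0;m[:,:135]=0;m[:,225:]=0
v,u=np.where(m);P=wplane(o,np.c_[u,v],.008)[:,:2]*1000
print('ring wrist',cv2.fitEllipse(P.astype(np.float32)),len(u),'half',(P.max(0)+P.min(0))/2)
f=np.load('side0.npz');
for n in('scene','side'):
    im2=np.load(n+'0.npz')['im'];p=bot.camera_params(n);h2=cv2.cvtColor(im2,cv2.COLOR_RGB2HSV)
    m=(h2[...,0]>95)&(h2[...,0]<130)&(h2[...,1]>60);b={'scene':(190,225,300,356),'side':(215,260,262,320)}[n]
    k=np.zeros_like(m);k[b[0]:b[1],b[2]:b[3]]=1;v,u=np.where(m&k);P=onplane(p,np.c_[u,v],.008)[:,:2]*1000
    print('ring',n,cv2.fitEllipse(P.astype(np.float32)),(P.max(0)+P.min(0))/2,len(u))
m=bl.copy();m[:230]=0;m[:,:290]=0;m[:,360:]=0;m[275:]=0
v,u=np.where(m);print('cap px',u.min(),u.max(),u.mean(),v.min(),v.max())
for vv in (250,258,266):
    uu=np.where(m[vv])[0];print(vv,uu.min(),uu.max(),wplane(o,[[(uu.min()+uu.max())/2,vv]],.045))
g=(hsv[...,0]>40)&(hsv[...,0]<95)&(hsv[...,1]>60);g[:,:290]=0;g[:,360:]=0;g[:300]=0;g[332:]=0
v,u=np.where(g);print('green',u.min(),u.max(),u.mean(),wplane(o,[[u.mean(),v.mean()]],.056))
r=((hsv[...,0]<12)|(hsv[...,0]>168))&(hsv[...,1]>90);r[:230]=0;r[260:]=0;r[:,:290]=0;r[:,360:]=0
v,u=np.where(r);print('red',u.mean(),v.mean(),wplane(o,[[u.mean(),v.mean()]],.028))
E
```

```text
ring wrist ((489.9370422363281, 12.598024368286133), (97.1697769165039, 97.33223724365234), 57.2132568359375) 947 half [489.8826766   12.85474094]
ring scene ((493.64337158203125, 12.013490676879883), (96.67556762695312, 98.08150482177734), 116.39690399169922) [496.62055972  12.62042154] 28
ring side ((489.1717224121094, 12.888357162475586), (97.4282455444336, 97.61859130859375), 167.2407989501953) [489.25625957  12.86196375] 194
cap px 305 340 322.6796246648794 245 272
250 305 340 [[0.44740551 0.19214193 0.045     ]]
258 305 340 [[0.45628369 0.19593274 0.045     ]]
266 306 339 [[0.46539368 0.19982336 0.045     ]]
green 301 347 324.1636363636364 [[0.52422425 0.22701612 0.056     ]]
red 322.5 243.54166666666666 [[0.44727744 0.19217782 0.028     ]]
```

```bash
python3 - <<'E'
from h import *
M=frame(.42,.75);c=np.array([.459,.1975,.029]);plan(c-.08*M[:,0],M)
E
```

```text
shift [ 0.542 -0.166  0.006] turn [-0.035 -0.014 -1.643] tcp [0.4182 0.1793 0.0706]
```

Request:
apply_moves --targets '[0.1, -0.06, 0, -0.02, 0, -1, 1, 0.1, -0.06, 0, -0.02, 0, -1, 1, 0.2, -0.1, 0, -0.02, 0, -1, 1, 0.2, -0.1, 0, -0.02, 0, -1, 1, 0.2, -0.1, 0, -0.02, 0, -1, 1]'

```text
clock: 2.12
eef_pos: [0.3979, 0.1693, 0.1512]
tool_rot: [0.669, -0.231, -0.478, -0.52]
ft_force: [-0.9, -0.6, -1.1]
grip_width: 0.0854
```

```bash
python3 - <<'E'
from h import *
st()
M=frame(.42,.75);c=np.array([.459,.1975,.029]);plan(c-.08*M[:,0],M)
E
```

```text
t 2.12 tcp [0.3979 0.1693 0.1512] grasp [0.3896 0.1657 0.1679] x [ 0.436  0.189 -0.88 ] z [-0.4    0.916 -0.001] F [-0.95 -0.6  -1.11] w 0.0854 j [ 0.399 -0.172 -0.787  0.461  0.005 -0.012]
shift [0.327 0.074 0.005] turn [-0.011 -0.013 -0.651] tcp [0.4182 0.1793 0.0706]
```

Request:
apply_moves --targets '[0.15, 0.03, 0, 0, 0, -0.65, 1, 0.15, 0.03, 0, 0, 0, -0.65, 1, 0.3, 0.07, 0.005, -0.01, -0.01, -0.65, 1, 0.3, 0.07, 0.005, -0.01, -0.01, -0.65, 1, 0.3, 0.07, 0.005, -0.01, -0.01, -0.65, 1]'

```text
clock: 2.53
eef_pos: [0.4452, 0.1904, 0.0993]
tool_rot: [0.696, -0.125, -0.398, -0.585]
ft_force: [5.9, 2.8, 3.6]
grip_width: 0.085
```

```bash
python3 - <<'E'
from h import *
st()
M=frame(.42,.75);c=np.array([.459,.1975,.029]);plan(c-.08*M[:,0],M);plan(c,M)
im,d=bot.camera('wrist');cv2.imwrite('pics/w2.png',im[:,:,::-1])
E
```

```text
t 2.53 tcp [0.4452 0.1904 0.0993] grasp [0.4328 0.1848 0.1126] x [ 0.652  0.291 -0.7  ] z [-0.408  0.913  0.   ] F [5.86 2.8  3.57] w 0.085 j [ 0.391  0.043 -1.088 -0.355  0.021 -0.02 ]
shift [-0.003  0.164  0.003] turn [-0.001  0.    -0.051] tcp [0.4182 0.1793 0.0706]
shift [0.317 0.155 0.003] turn [-0.001  0.    -0.051] tcp [0.4717 0.2032 0.016 ]
```

View pics/w2.png

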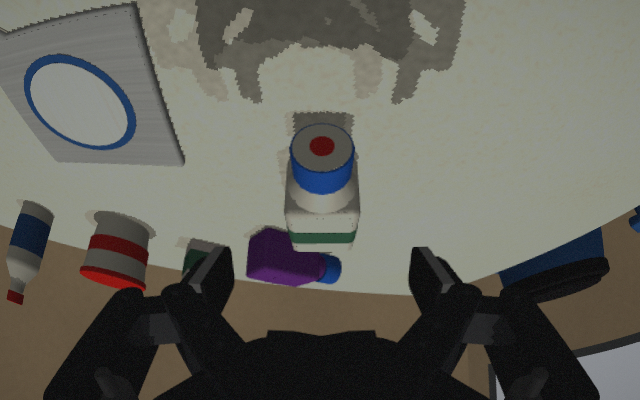

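```bash
cat > kin.py <<'E'
import numpy as np
D=[((.22069,.44793,.23038),(.24146,.0037,1.33523)),((.307,.3344,.2312),(.15,-.108,1.313)),((.3111,.248,.2312),(.039,-.233,1.3)),((.345,.2046,.2312),(.045,-.227,1.299)),((.3809,.1615,.2058),(.085,-.251,1.236)),((.3979,.1693,.1512),(-.172,-.787,.461)),((.4452,.1904,.0993),(.043,-1.088,-.355))]
def row(j,full=True):
    a=[j[0],j[0]-j[1],j[0]-j[1]+j[2]]
    r=[1,0];z=[0,1]
    for t in a: # vector (h,v) rotated downward by t: r=h cos t+v sin t ; z=-h sin t+v cos t
        r+=[np.cos(t),np.sin(t)];z+=[-np.sin(t),np.cos(t)]
    return r,z
A=[];b=[]
for p,j in D:
    r,z=row(j);A+=[r,z];b+=[np.hypot(p[0],p[1]),p[2]]
A=np.array(A);b=np.array(b)
# prior: r0=0, upper arm horizontal comp 0, tool lateral 0
pr=np.zeros((4,8));pr[0,0]=1;pr[1,2]=1;pr[2,7]=1;pr[3,5]=1
w=.02
s=np.linalg.lstsq(np.vstack([A,w*pr]),np.r_[b,np.zeros(4)],rcond=None)[0]
if __name__=='__main__':
    print(s.round(4));print((A@s-b).round(4))
def fk(j):
    r,z=row(j);return np.array([np.dot(r,s),np.dot(z,s)])
from scipy.optimize import least_squares
def ik(r,z,a):
    best=None
    for g in [(.2,-.5,.8),(0,-1,0),(.8,.5,1.5),(1,0,1.5),(.3,.3,2)]:
        q=least_squares(lambda j:np.r_[fk(j)-[r,z],j[0]-j[1]+j[2]-a],g)
        if best is None or q.cost<best.cost: best=q
    return best.x.round(3),best.cost
E
python3 - <<'E'
import runpy;runpy.run_path('kin.py',run_name='__main__')
import sys;sys.path.insert(0,'.')
from kin import ik
import numpy as np
R=np.hypot(.459,.1975)
for a in (.6,.75,.9,1.05,1.2,1.57):
    for back in (0,.05,.08):
        print('grasp',a,back,ik(R+(.019-back)*np.cos(a),.029-(.019-back)*np.sin(a),a))
    f=a+1.571
    for h in (.12,.2):print('  place',h,ik(.49+.019*np.cos(f),h-.019*np.sin(f),f))
E
```

```text
[-1.100e-03  2.413e-01  1.000e-04  4.931e-01  3.918e-01  8.300e-03
  4.055e-01  5.000e-04]
[-0.0001 -0.      0.0001  0.0002  0.      0.      0.0001 -0.0001 -0.0002
 -0.0001 -0.      0.      0.     -0.    ]
grasp 0.6 0 (array([ 2.357, -1.937, -3.694]), np.float64(3.39040707409929e-29))
grasp 0.6 0.05 (array([ 0.652, -1.358, -1.41 ]), np.float64(3.715930160712051e-29))
grasp 0.6 0.08 (array([ 0.599, -1.421, -1.419]), np.float64(2.6690692727284947e-29))
  place 0.12 (array([0.782, 0.363, 1.752]), np.float64(5.274275671466081e-28))
  place 0.2 (array([0.727, 0.472, 1.917]), np.float64(8.030742682105896e-30))
grasp 0.75 0 (array([ 0.456, -1.135, -0.841]), np.float64(6.944219674330115e-29))
grasp 0.75 0.05 (array([ 0.278, -1.197, -0.726]), np.float64(9.950341131800959e-30))
grasp 0.75 0.08 (array([ 0.149, -1.222, -0.621]), np.float64(2.4991578108000737e-26))
  place 0.12 (array([0.908, 0.517, 1.93 ]), np.float64(7.90786835165399e-31))
  place 0.2 (array([0.852, 0.618, 2.087]), np.float64(8.58886562440965e-28))
grasp 0.9 0 (array([ 0.321, -1.001, -0.422]), np.float64(1.3397009434400661e-30)
[... 860 characters left out ...]
8,  0.338]), np.float64(2.6880035714942517e-29))
grasp 1.2 0.08 (array([ 0.093, -0.683,  0.424]), np.float64(2.9338846400817396e-29))
  place 0.12 (array([1.302, 0.993, 2.461]), np.float64(2.191584073105375e-24))
  place 0.2 (array([1.23 , 1.041, 2.582]), np.float64(9.877043491155776e-22))
grasp 1.57 0 (array([ 0.452, -0.327,  0.791]), np.float64(7.31338343070303e-30))
grasp 1.57 0.05 (array([ 0.384, -0.274,  0.912]), np.float64(6.477600817221148e-22))
grasp 1.57 0.08 (array([ 0.349, -0.236,  0.986]), np.float64(1.1318999875956493e-21))
  place 0.12 (array([1.707, 1.55 , 2.983]), np.float64(3.1589663495195935e-07))
  place 0.2 (array([1.509, 1.305, 2.938]), np.float64(6.239391314221156e-25))
```

```bash
python3 - <<'E'
from h import *
from kin import ik
a=.87;M=frame(.42,a);c=np.array([.459,.1975,.029])+.002*M[:,0]
for dz in (.08,.05,0):
    g=c+[0,0,dz];t=g+.019*M[:,0];print(ik(np.hypot(t[0],t[1]),t[2],a)[0]);plan(g,M)
E
```

```text
[ 0.084 -0.939 -0.153]
shift [ 0.099 -0.054  0.004] turn [-0.001 -0.     0.195] tcp [0.4714 0.203  0.0929]
[ 0.174 -0.977 -0.281]
shift [0.182 0.032 0.004] turn [-0.001 -0.     0.195] tcp [0.4714 0.203  0.0629]
[ 0.346 -1.027 -0.503]
shift [0.322 0.175 0.004] turn [-0.001 -0.     0.195] tcp [0.4714 0.203  0.0129]
```

Request:
apply_moves --targets '[0.1, -0.05, 0, 0, 0, 0.2, 1, 0.1, -0.05, 0, 0, 0, 0.2, 1, 0.1, -0.05, 0, 0, 0, 0.2, 1]'

```text
clock: 2.83
eef_pos: [0.4728, 0.2022, 0.0943]
tool_rot: [0.689, -0.158, -0.425, -0.565]
ft_force: [0.1, 1.1, 1.3]
grip_width: 0.0855
```

```bash
python3 - <<'E'
from h import *
st()
a=.87;M=frame(.42,a);c=np.array([.459,.1975,.029])+.002*M[:,0]
for dz in (.05,0):
    g=c+[0,0,dz];plan(g,M)
E
```

```text
t 2.83 tcp [0.4728 0.2022 0.0943] grasp [0.4616 0.1972 0.1088] x [ 0.589  0.262 -0.764] z [-0.407  0.913 -0.001] F [0.1  1.09 1.33] w 0.0855 j [ 0.395  0.082 -0.935 -0.146  0.015 -0.019]
shift [0.093 0.084 0.005] turn [-0.    -0.002 -0.   ] tcp [0.4714 0.203  0.0629]
shift [0.246 0.213 0.006] turn [-0.    -0.002 -0.   ] tcp [0.4714 0.203  0.0129]
```

Request:
apply_moves --targets '[0.09, 0.08, 0.005, 0, 0, 0, 1, 0.15, 0.13, 0.005, 0, 0, 0, 1, 0.2, 0.17, 0.006, 0, 0, 0, 1, 0.245, 0.21, 0.006, 0, 0, 0, 1, 0.245, 0.21, 0.006, 0, 0, 0, 1, 0.245, 0.21, 0.006, 0, 0, 0, 1]'

```text
clock: 3.33
eef_pos: [0.4668, 0.2008, 0.0104]
tool_rot: [0.689, -0.161, -0.427, -0.563]
ft_force: [0.2, -0.1, 0.3]
grip_width: 0.0854
```

```bash
python3 - <<'E'
from h import *
st()
for n in ('side','wrist'):
    im,d=bot.camera(n);im=im[:,:,::-1]
    if n=='side': im=cv2.resize(im[120:240,170:330],None,fx=4,fy=4,interpolation=cv2.INTER_CUBIC)
    cv2.imwrite(f'pics/{n}3.png',im)
E
```

```text
t 3.33 tcp [0.4668 0.2008 0.0104] grasp [0.4558 0.1959 0.0251] x [ 0.584  0.259 -0.769] z [-0.407  0.914 -0.001] F [ 0.15 -0.11  0.3 ] w 0.0854 j [ 0.399  0.346 -1.034 -0.503  0.012 -0.016]
```

View pics/side3.png

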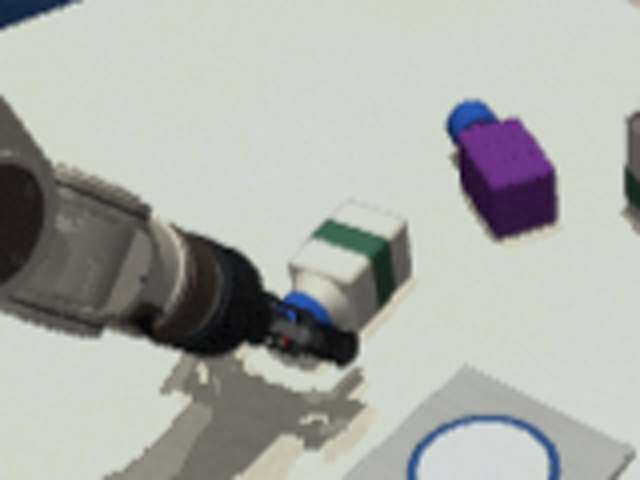

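View pics/wrist3.png

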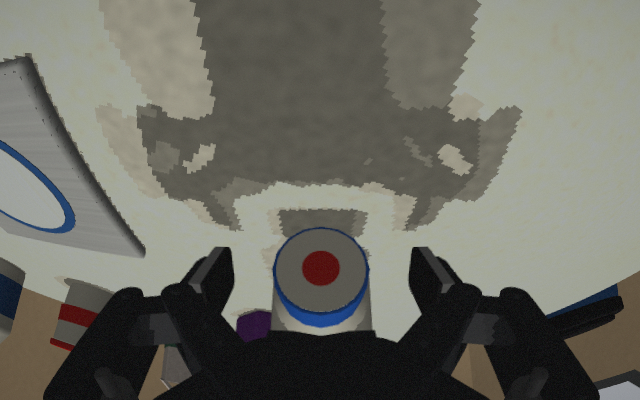

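The cap is centred between the pads: the red spot is at (321,268) in the wrist view. I'll raise slightly and close.

Request:
apply_moves --targets '[0, -0.018, 0.003, 0, 0, 0, 1, 0, -0.018, 0.003, 0, 0, 0, 1, 0, -0.018, 0.003, 0, 0, 0, 0, 0, -0.018, 0.003, 0, 0, 0, 0, 0, -0.018, 0.003, 0, 0, 0, 0, 0, -0.018, 0.003, 0, 0, 0, 0, 0, -0.018, 0.003, 0, 0, 0, 0, 0, -0.018, 0.003, 0, 0, 0, 0, 0, -0.018, 0.003, 0, 0, 0, 0, 0, -0.018, 0.003, 0, 0, 0, 0]'

```text
clock: 4.27
eef_pos: [0.4703, 0.2028, 0.0136]
tool_rot: [0.689, -0.161, -0.426, -0.564]
ft_force: [-2.5, -1.0, 5.9]
grip_width: 0.0407
```

```bash
python3 - <<'E'
from h import *
st()
im,d=bot.camera('wrist');im=im[:,:,::-1]
cv2.imwrite(f'pics/w4.png',im)
E
```

```text
t 4.27 tcp [0.4703 0.2028 0.0136] grasp [0.4592 0.1979 0.0282] x [ 0.585  0.259 -0.769] z [-0.406  0.914 -0.001] F [-2.55 -0.97  5.94] w 0.0407 j [ 0.401  0.338 -1.022 -0.484  0.01  -0.014]
```

View pics/w4.png

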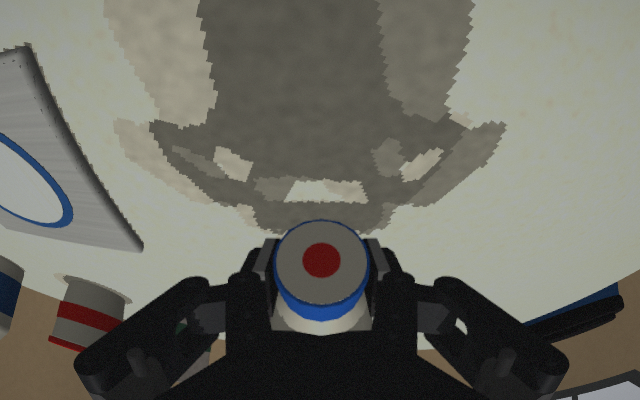

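```bash
python3 - <<'E'
from h import *
from kin import ik
a=.869
for h in (.12,.13,.14,.15,.16):
    f=a+np.pi/2;print(h,ik(.49+.019*np.cos(f),h-.019*np.sin(f),f))
plan([.459,.198,.11],frame(.42,a)); plan([.46,.17,.16],frame(.35,a+.5))
E
```

```text
0.12 (array([1.01 , 0.64 , 2.071]), np.float64(2.6577688787798026e-28))
0.13 (array([1.001, 0.649, 2.088]), np.float64(4.807992624490376e-28))
0.14 (array([0.993, 0.659, 2.106]), np.float64(4.380211805997888e-28))
0.15 (array([0.985, 0.669, 2.124]), np.float64(7.688697523982723e-30))
0.16 (array([0.977, 0.68 , 2.142]), np.float64(2.7937154587292366e-29))
shift [-0.252 -0.209  0.   ] turn [-0.001 -0.004 -0.016] tcp [0.4702 0.203  0.0955]
shift [-0.441 -0.269 -0.105] turn [0.126 0.058 0.984] tcp [0.4636 0.1713 0.1414]
```

Request:
apply_moves --targets '[-0.05, -0.04, 0, 0, 0, 0, 0, -0.12, -0.1, 0, 0, 0, 0, 0, -0.2, -0.16, 0, 0, 0, 0, 0, -0.28, -0.22, 0, 0, 0, 0.1, 0, -0.33, -0.25, 0, 0, 0, 0.25, 0, -0.38, -0.26, 0, 0, 0, 0.4, 0, -0.42, -0.27, -0.02, 0, 0, 0.55, 0, -0.44, -0.27, -0.05, 0, 0, 0.7, 0, -0.44, -0.27, -0.08, 0, 0, 0.85, 0, -0.44, -0.27, -0.1, 0, 0, 0.98, 0, -0.44, -0.27, -0.1, 0, 0, 0.98, 0]'

```text
clock: 5.23
eef_pos: [0.4657, 0.1727, 0.141]
tool_rot: [0.629, -0.324, -0.551, -0.443]
ft_force: [1.5, 0.4, -3.0]
grip_width: 0.0402
```

```bash
python3 - <<'E'
from h import *
st()
im,d=bot.camera('side');im=im[:,:,::-1]
cv2.imwrite(f'pics/s5.png',im[:300])
plan([.47,.09,.16],frame(.2,.869+1))
E
```

```text
t 5.23 tcp [0.4657 0.1727 0.141 ] grasp [0.4622 0.1712 0.1596] x [ 0.184  0.08  -0.98 ] z [-0.406  0.914 -0.001] F [ 1.48  0.38 -2.97] w 0.0402 j [ 0.347  0.15  -0.379  0.84   0.013 -0.069]
shift [-0.033  0.132 -0.307] turn [ 0.44  -0.023  0.997] tcp [0.4645 0.0889 0.1418]
```

View pics/s5.png

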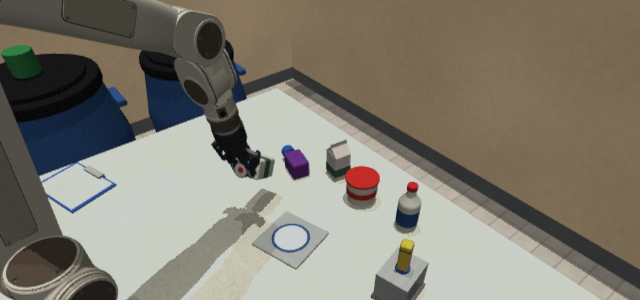

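Request:
apply_moves --targets '[0, 0.02, -0.03, 0.04, 0, 0.12, 0, -0.01, 0.04, -0.07, 0.09, 0, 0.25, 0, -0.02, 0.06, -0.12, 0.15, 0, 0.38, 0, -0.03, 0.08, -0.17, 0.22, 0, 0.5, 0, -0.03, 0.09, -0.21, 0.28, 0, 0.62, 0, -0.03, 0.11, -0.25, 0.34, -0.01, 0.74, 0, -0.03, 0.12, -0.28, 0.39, -0.02, 0.87, 0, -0.03, 0.13, -0.3, 0.43, -0.02, 0.98, 0, -0.03, 0.13, -0.305, 0.44, -0.02, 1, 0, -0.03, 0.13, -0.305, 0.44, -0.02, 1, 0]'

```text
clock: 6.12
eef_pos: [0.4636, 0.0894, 0.1401]
tool_rot: [-0.475, 0.525, 0.608, 0.36]
ft_force: [0.4, 0.5, -3.1]
grip_width: 0.0404
```

```bash
python3 - <<'E'
from h import *
st()
plan([.489,.013,.14],frame(.03,.869+1.45))
E
```

```text
t 6.12 tcp [0.4636 0.0894 0.1401] grasp [0.4691 0.0906 0.1583] x [-0.289 -0.06  -0.955] z [-0.199  0.98  -0.001] F [ 0.37  0.51 -3.1 ] w 0.0404 j [ 0.193  0.486  0.072  1.457 -0.003 -0.007]
shift [ 0.058 -0.005 -0.311] turn [ 0.297 -0.174  0.894] tcp [0.4761 0.0126 0.1261]
```

Request:
apply_moves --targets '[0, 0, -0.05, 0.04, -0.02, 0.11, 0, 0, 0, -0.1, 0.09, -0.05, 0.22, 0, 0, 0, -0.15, 0.13, -0.08, 0.34, 0, 0, 0, -0.19, 0.18, -0.1, 0.46, 0, 0.01, 0, -0.23, 0.22, -0.12, 0.58, 0, 0.02, 0, -0.27, 0.26, -0.15, 0.7, 0, 0.03, 0, -0.3, 0.29, -0.17, 0.81, 0, 0.03, 0, -0.31, 0.3, -0.174, 0.89, 0, 0.03, 0, -0.31, 0.3, -0.174, 0.89, 0, 0.03, 0, -0.31, 0.3, -0.174, 0.89, 0]'

```text
clock: 6.95
eef_pos: [0.4773, 0.0135, 0.1339]
tool_rot: [-0.294, 0.643, 0.651, 0.275]
ft_force: [0.3, -0.1, -2.2]
grip_width: 0.0405
```

```bash
python3 - <<'E'
from h import *
st()
a=[]
for n,(x,y,w,h) in {'side':(220,120,150,150),'scene':(260,110,150,150)}.items():
    im,d=bot.camera(n);np.savez(n+'6.npz',im=im,d=d)
    a.append(cv2.resize(im[y:y+h,x:x+w,::-1],(400,400),interpolation=cv2.INTER_CUBIC))
cv2.imwrite('pics/p6.png',np.hstack(a))
im,d=bot.camera('wrist');cv2.imwrite('pics/w6.png',im[:,:,::-1])
plan([.49,.0127,.135],frame(.03,.869+1.571))
E
```

```text
t 6.95 tcp [0.4773 0.0135 0.1339] grasp [0.4901 0.0139 0.1478] x [-0.677 -0.02  -0.736] z [-0.029  1.    -0.   ] F [ 0.31 -0.07 -2.19] w 0.0405 j [ 2.900e-02  8.790e-01  5.390e-01  1.973e+00 -1.000e-03 -0.000e+00]
shift [ 0.043 -0.029 -0.006] turn [-0.001 -0.001  0.255] tcp [0.4755 0.0123 0.1227]
```

View pics/p6.png

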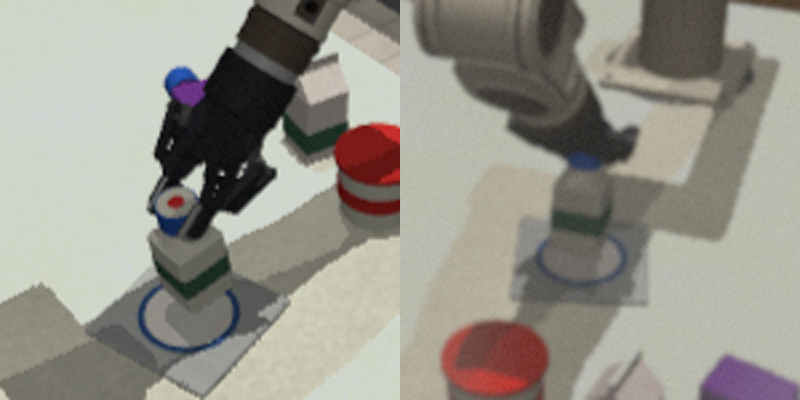

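View pics/w6.png

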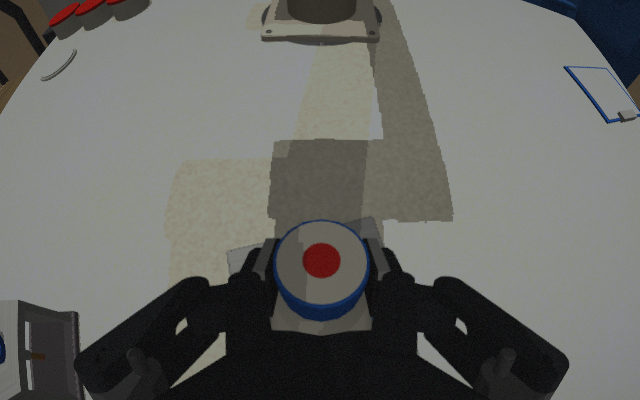

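Request:
apply_moves --targets '[0.01, -0.01, -0.006, 0, 0, 0.09, 0, 0.03, -0.02, -0.006, 0, 0, 0.18, 0, 0.043, -0.029, -0.006, 0, 0, 0.255, 0, 0.043, -0.029, -0.006, 0, 0, 0.255, 0, 0.043, -0.029, -0.006, 0, 0, 0.255, 0, 0.043, -0.029, -0.006, 0, 0, 0.255, 0]'

```text
clock: 7.6
eef_pos: [0.4757, 0.0118, 0.1229]
tool_rot: [-0.253, 0.661, 0.667, 0.233]
ft_force: [0.3, 0.3, -3.5]
grip_width: 0.0402
```

```bash
python3 - <<'E'
from h import *
st()
a=[]
for n,(x,y,w,h) in {'side':(240,150,100,120),'scene':(290,150,80,96)}.items():
    im,d=bot.camera(n);np.savez(n+'7.npz',im=im,d=d)
    a.append(cv2.resize(im[y:y+h,x:x+w,::-1],(400,480),interpolation=cv2.INTER_CUBIC))
    p=bot.camera_params(n);h2=cv2.cvtColor(im,cv2.COLOR_RGB2HSV)
    if n=='side':
        red=((h2[...,0]<10)|(h2[...,0]>170))&(h2[...,1]>100);red[:,:240]=0;red[:,330:]=0;red[:170]=0;red[215:]=0
        v,u=np.where(red);print('red',u.mean(),v.mean(),len(u),onplane(p,[[u.mean(),v.mean()]],.148))
cv2.imwrite('pics/p7.png',np.hstack(a))
plan([.49,.0127,.120],frame(.03,.869+1.571))
E
```

```text
t 7.6 tcp [0.4757 0.0118 0.1229] grasp [0.4902 0.0122 0.1351] x [-0.764 -0.023 -0.645] z [-0.029  1.    -0.001] F [ 0.26  0.28 -3.55] w 0.0402 j [ 2.700e-02  9.960e-01  6.520e-01  2.096e+00 -3.000e-03 -1.000e-03]
red 286.6190476190476 199.42857142857142 21 [[0.48754277 0.01185332 0.148     ]]
shift [ 0.041 -0.047  0.002] turn [-0.002  0.     0.   ] tcp [0.4755 0.0123 0.1077]
```

View pics/p7.png

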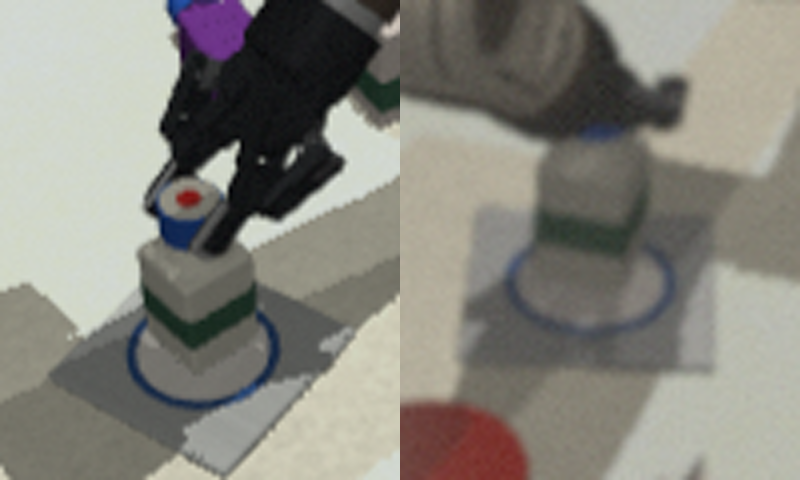

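Request:
apply_moves --targets '[0.01, -0.012, 0.003, 0, 0, 0, 0, 0.02, -0.025, 0.005, 0, 0, 0, 0, 0.027, -0.035, 0.005, 0, 0, 0, 0, 0.032, -0.041, 0.005, 0, 0, 0, 0, 0.035, -0.045, 0.005, 0, 0, 0, 0, 0.035, -0.045, 0.005, 0, 0, 0, 0]'

```text
clock: 8.2
eef_pos: [0.4759, 0.0127, 0.1085]
tool_rot: [-0.251, 0.661, 0.668, 0.232]
ft_force: [1.7, -0.5, 2.8]
grip_width: 0.0406
```

```bash
python3 - <<'E'
from h import *
st()
E
```

```text
t 8.2 tcp [0.4759 0.0127 0.1085] grasp [0.4904 0.0131 0.1207] x [-0.766 -0.023 -0.643] z [-0.029  1.    -0.001] F [ 1.7  -0.5   2.77] w 0.0406 j [ 2.800e-02  1.012e+00  6.440e-01  2.075e+00 -1.000e-03 -0.000e+00]
```

Request:
apply_moves --targets '[0, 0, 0, 0, 0, 0, 0.6, 0, 0, 0, 0, 0, 0, 0.8, 0, 0, 0, 0, 0, 0, 1, 0, 0, 0, 0, 0, 0, 1, 0, 0, 0, 0, 0, 0, 1, 0, 0, 0, 0, 0, 0, 1]'

```text
clock: 8.7
eef_pos: [0.4759, 0.0128, 0.1077]
tool_rot: [-0.252, 0.661, 0.668, 0.232]
ft_force: [0.1, -0.1, 0.0]
grip_width: 0.0853
```

```bash
python3 - <<'E'
from h import *
st()
im,d=bot.camera('wrist');cv2.imwrite('pics/w8.png',im[:,:,::-1])
E
```

```text
t 8.7 tcp [0.4759 0.0128 0.1077] grasp [0.4905 0.0132 0.1199] x [-0.766 -0.023 -0.643] z [-0.029  1.    -0.001] F [ 0.09 -0.13  0.03] w 0.0853 j [ 2.800e-02  1.013e+00  6.430e-01  2.074e+00 -1.000e-03 -0.000e+00]
```

View pics/w8.png

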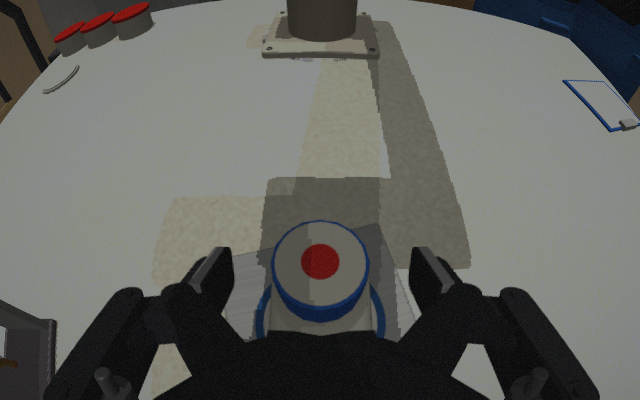

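```bash
python3 - <<'E'
from h import *
from kin import ik
a=2.44
for b in (.04,.08,.12,.16):
    print(b,ik(.476-b*np.cos(a),.108+b*np.sin(a),a)[0])
E
```

```text
0.04 [1.074 0.846 2.212]
0.08 [1.179 1.138 2.399]
0.12 [1.339 1.55  2.648]
0.16 [1.317 1.55  2.663]
```

Request:
apply_moves --targets '[-0.03, 0, 0, 0, 0, 0, 1, -0.08, 0, 0, 0, 0, 0, 1, -0.16, 0, 0, 0, 0, 0, 1, -0.24, 0, 0, 0, 0, 0, 1, -0.3, 0, 0, 0, 0, 0, 1, -0.3, 0, 0, 0, 0, 0, 1]'

```text
clock: 9.25
eef_pos: [0.5013, 0.0135, 0.1366]
tool_rot: [-0.265, 0.656, 0.663, 0.246]
ft_force: [0.2, -0.1, 0.1]
grip_width: 0.0853
```

```bash
python3 - <<'E'
from h import *
st()
plan([.5,.0,.27],frame(0,1.8))
E
```

```text
t 9.25 tcp [0.5013 0.0135 0.1366] grasp [0.5153 0.014  0.1494] x [-0.739 -0.022 -0.674] z [-0.029  1.    -0.001] F [ 0.15 -0.06  0.1 ] w 0.0853 j [ 2.800e-02  1.018e+00  7.650e-01  2.149e+00 -1.000e-03  0.000e+00]
shift [-0.292  0.356 -0.054] turn [ 0.05  -0.031 -1.204] tcp [0.4957 0.     0.2515]
```

Request:
apply_moves --targets '[-0.06, 0.07, 0, 0, 0, -0.15, 1, -0.12, 0.14, 0, 0, 0, -0.35, 1, -0.2, 0.22, -0.02, 0, 0, -0.55, 1, -0.27, 0.3, -0.04, 0, 0, -0.75, 1, -0.33, 0.38, -0.05, 0, 0, -0.95, 1, -0.33, 0.38, -0.05, 0, 0, -1, 1, -0.33, 0.38, -0.05, 0, 0, -1, 1]'

```text
clock: 9.83
eef_pos: [0.498, 0.0008, 0.2655]
tool_rot: [-0.421, 0.569, 0.58, 0.404]
ft_force: [0.6, -0.4, 1.0]
grip_width: 0.0855
```

```bash
python3 - <<'E'
from h import *
st()
a=[]
for n,(x,y,w,h) in {'side':(240,150,100,120),'scene':(280,150,110,132)}.items():
    im,d=bot.camera(n);np.savez(n+'9.npz',im=im,d=d)
    a.append(cv2.resize(im[y:y+h,x:x+w,::-1],(400,480),interpolation=cv2.INTER_CUBIC))
    p=bot.camera_params(n);h2=cv2.cvtColor(im,cv2.COLOR_RGB2HSV)
    red=((h2[...,0]<10)|(h2[...,0]>170))&(h2[...,1]>100);red[:,:240]=0;red[:,350:]=0;red[:170]=0;red[215:]=0
    v,u=np.where(red)
    if len(u):print(n,'red',u.mean(),v.mean(),len(u),onplane(p,[[u.mean(),v.mean()]],.133))
cv2.imwrite('pics/p9.png',np.hstack(a))
f=np.load('side0.npz');p=bot.camera_params('side')
E
```

```text
t 9.83 tcp [0.498  0.0008 0.2655] grasp [0.5041 0.001  0.2835] x [-0.32  -0.01  -0.948] z [-0.028  1.    -0.001] F [ 0.63 -0.38  0.96] w 0.0855 j [ 0.007  0.501  0.418  1.813 -0.008 -0.02 ]
side red 335.2551020408163 184.91836734693877 98 [[ 0.6271817  -0.00991881  0.133     ]]
scene red 328.42857142857144 170.85714285714286 7 [[0.4943998  0.01206527 0.133     ]]
```

View pics/p9.png

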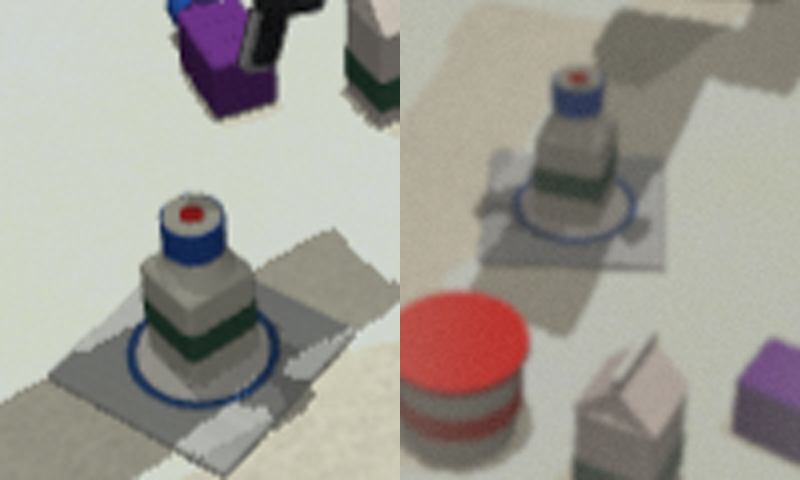

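```bash
python3 - <<'E'
from h import *
from kin import ik
for r in (.6,.65,.66):
  for z in (.13,.22,.25,.29): print(r,z,ik(r,z,1.5708))
plan([.56,-.25,.30],frame(0.23,1.5708))
E
```

```text
0.6 0.13 (array([0.495, 0.11 , 1.185]), np.float64(7.133028216428118e-29))
0.6 0.22 (array([0.447, 0.271, 1.395]), np.float64(2.3406426830205246e-24))
0.6 0.25 (array([0.44 , 0.337, 1.468]), np.float64(6.91313308132558e-23))
0.6 0.29 (array([0.437, 0.435, 1.569]), np.float64(5.931864228712686e-31))
0.65 0.13 (array([0.593, 0.276, 1.253]), np.float64(3.570889821047707e-27))
0.65 0.22 (array([0.556, 0.446, 1.461]), np.float64(4.7901271205472566e-27))
0.65 0.25 (array([0.552, 0.517, 1.535]), np.float64(1.4421363423571622e-30))
0.65 0.29 (array([0.556, 0.625, 1.64 ]), np.float64(6.874321898858469e-28))
0.66 0.13 (array([0.614, 0.311, 1.268]), np.float64(1.2696284861224642e-27))
0.66 0.22 (array([0.579, 0.484, 1.477]), np.float64(5.909459115297652e-27))
0.66 0.25 (array([0.576, 0.557, 1.552]), np.float64(1.953663335586412e-30))
0.66 0.29 (array([0.582, 0.668, 1.658]), np.float64(7.862738420453153e-27))
shift [-0.146 -0.182 -1.011] turn [-0.399  0.066 -0.669] tcp [ 0.56  -0.25   0.281]
```

Request:
apply_moves --targets '[-0.05, -0.04, -0.17, -0.08, 0.01, -0.13, 1, -0.1, -0.1, -0.34, -0.16, 0.02, -0.27, 1, -0.15, -0.18, -0.5, -0.24, 0.04, -0.4, 1, -0.15, -0.18, -0.67, -0.3, 0.05, -0.54, 1, -0.15, -0.18, -0.84, -0.4, 0.066, -0.67, 1, -0.15, -0.18, -1, -0.4, 0.066, -0.67, 1, -0.15, -0.18, -1, -0.4, 0.066, -0.67, 1, -0.15, -0.18, -1, -0.4, 0.066, -0.67, 1]'

```text
clock: 10.6
eef_pos: [0.5595, -0.2507, 0.2778]
tool_rot: [-0.551, 0.441, 0.555, 0.44]
ft_force: [-0.6, 1.6, -0.1]
grip_width: 0.0856
```

```bash
python3 - <<'E'
from h import *
st()
o=bot.get_obs();im,d=bot.camera('wrist');cv2.imwrite('pics/w10.png',im[:,:,::-1]);np.savez('w10.npz',im=im,d=d,p=o['eef_pos'],q=o['tool_rot'])
im,d=bot.camera('side');cv2.imwrite('pics/s10.png',im[:,:,::-1])
E
```

```text
t 10.6 tcp [ 0.5595 -0.2507  0.2778] grasp [ 0.5596 -0.2507  0.2968] x [-0.005  0.002 -1.   ] z [-0.223  0.975  0.003] F [-0.57  1.58 -0.06] w 0.0856 j [-0.421  0.471  0.457  1.562 -0.    -0.646]
```

View pics/w10.png

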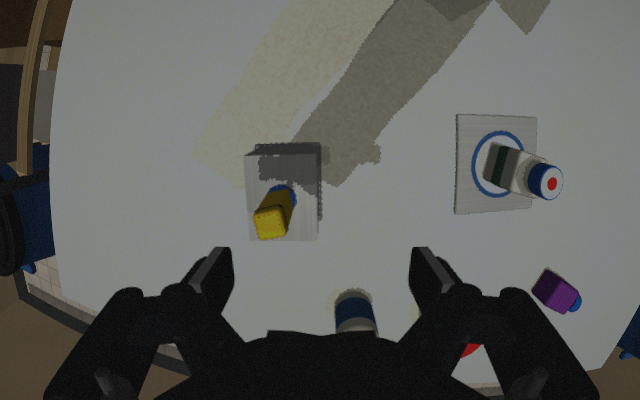

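The wrist view shows the yellow handle top at (271,222), the flange at (282,195) and the stand edges aligned with the image. The upright bottle's red spot is at (552,184).

```bash
python3 - <<'E'
from h import *
f=np.load('w10.npz');im=f['im'];o=dict(eef_pos=f['p'],tool_rot=f['q'])
h=cv2.cvtColor(im,cv2.COLOR_RGB2HSV)
y=(h[...,0]>18)&(h[...,0]<35)&(h[...,1]>120)&(h[...,2]>150);y[:,:240]=0;y[:,310:]=0;y[250:]=0;y[:170]=0
nn,l,s,ce=cv2.connectedComponentsWithStats(y.astype(np.uint8));i=1+s[1:,4].argmax();v,u=np.where(l==i);print('yellow',s[i],ce[i])
P=wplane(o,np.c_[u,v],.176)[:,:2].astype(np.float32)*1000;print('handle top',cv2.minAreaRect(P),P.mean(0))
r=((h[...,0]<12)|(h[...,0]>168))&(h[...,1]>100);r[:,:530]=0;r[:,570:]=0;r[:170]=0;r[200:]=0
v,u=np.where(r);print('spot',u.mean(),v.mean(),wplane(o,[[u.mean(),v.mean()]],.133))
b=(h[...,0]>100)&(h[...,0]<130)&(h[...,1]>100);b[:,:465]=0;b[:,525:]=0;b[:125]=0;b[200:]=0
v,u=np.where(b);P=wplane(o,np.c_[u,v],.008)[:,:2].astype(np.float32)*1000;print('ring',cv2.fitEllipse(P),len(u))
cv2.imwrite('pics/c10.png',cv2.resize(im[130:255,230:330,::-1],None,fx=4.5,fy=4.5,interpolation=cv2.INTER_CUBIC))
E
```

```text
Traceback (most recent call last):
ValueError: attempt to get argmax of an empty sequence
```

View pics/s10.png

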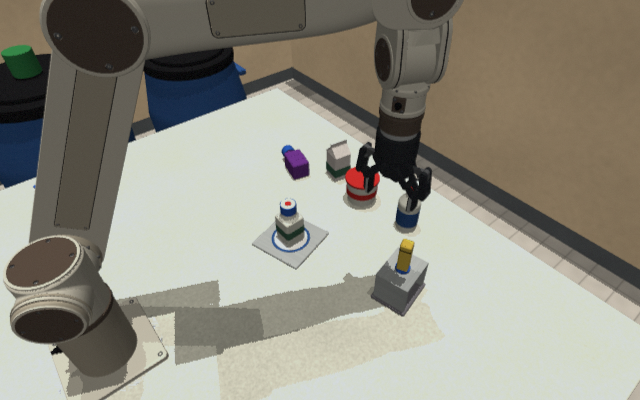

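```bash
python3 - <<'E'
from h import *
f=np.load('w10.npz');im=f['im'];o=dict(eef_pos=f['p'],tool_rot=f['q'])
h=cv2.cvtColor(im,cv2.COLOR_RGB2HSV)
print(h[222,265:280:4],h[200,283])
v0=int(h[222,271,2])
y=(h[...,0]>15)&(h[...,0]<38)&(h[...,1]>100)&(h[...,2]>.78*v0);y[:,:240]=0;y[:,310:]=0;y[250:]=0;y[:170]=0
nn,l,s,ce=cv2.connectedComponentsWithStats(y.astype(np.uint8));i=1+s[1:,4].argmax();v,u=np.where(l==i);print('yellow',s[i],ce[i])
P=wplane(o,np.c_[u,v],.176)[:,:2].astype(np.float32)*1000;print('handle top',cv2.minAreaRect(P),P.mean(0))
r=((h[...,0]<12)|(h[...,0]>168))&(h[...,1]>100);r[:,:530]=0;r[:,570:]=0;r[:170]=0;r[200:]=0
v,u=np.where(r);print('spot',u.mean(),v.mean(),wplane(o,[[u.mean(),v.mean()]],.133))
b=(h[...,0]>100)&(h[...,0]<130)&(h[...,1]>100);b[:,:465]=0;b[:,525:]=0;b[:125]=0;b[200:]=0
v,u=np.where(b);P=wplane(o,np.c_[u,v],.008)[:,:2].astype(np.float32)*1000;print('ring',cv2.fitEllipse(P),len(u))
c=im[130:255,230:330,::-1].copy();c=np.hstack([c,np.where((l==i)[130:255,230:330,None],255,c).astype(np.uint8)])
cv2.imwrite('pics/c10.png',cv2.resize(c,None,fx=4,fy=4,interpolation=cv2.INTER_CUBIC))
E
```

```text
[[ 26 207 133]
 [ 26 206 134]
 [ 26 195 135]
 [ 27 198 134]] [ 23 209  56]
yellow [253 211  33  29 718] [268.82033426 224.99164345]
handle top ((590.8082275390625, -288.18878173828125), (23.860300064086914, 23.958158493041992), 25.4503173828125) [ 590.664  -288.0872]
spot 551.8723404255319 183.2127659574468 [[0.49094163 0.01273128 0.133     ]]
ring ((490.1998291015625, 12.200193405151367), (96.92012023925781, 97.18539428710938), 134.12564086914062) 467
```

View pics/c10.png

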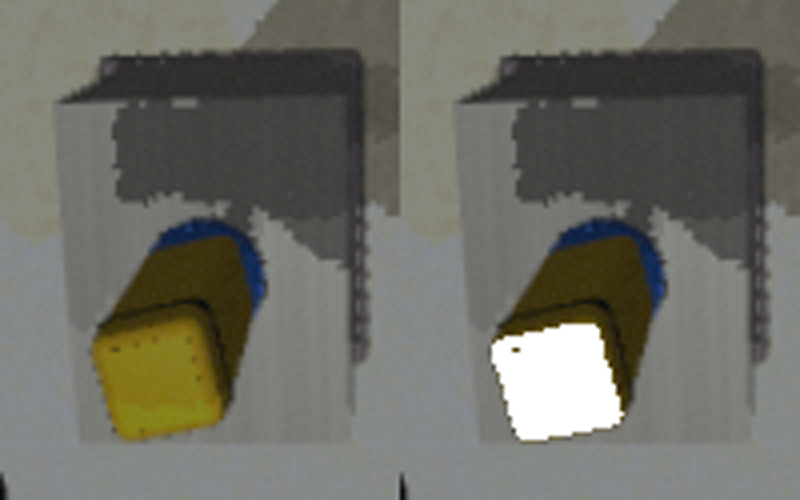

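```bash
python3 - <<'E'
from h import *
M=frame(.444,np.pi/2);plan([.5908,-.2882,.24],M);plan([.5908,-.2882,.14],M)
E
```

```text
shift [ 0.231 -0.082 -0.189] turn [-0.428  0.008 -0.005] tcp [ 0.5908 -0.2882  0.221 ]
shift [ 0.631 -0.083 -0.191] turn [-0.428  0.008 -0.005] tcp [ 0.5908 -0.2882  0.121 ]
```

Request:
apply_moves --targets '[0.07, -0.083, -0.19, -0.43, 0.008, -0.005, 1, 0.07, -0.083, -0.19, -0.43, 0.008, -0.005, 1, 0.15, -0.083, -0.19, -0.43, 0.008, -0.005, 1, 0.2, -0.083, -0.19, -0.43, 0.008, -0.005, 1, 0.2, -0.083, -0.19, -0.43, 0.008, -0.005, 1]'

```text
clock: 11.12
eef_pos: [0.5909, -0.2856, 0.2267]
tool_rot: [-0.597, 0.376, 0.6, 0.376]
ft_force: [0.0, -0.1, -1.0]
grip_width: 0.0852
```

```bash
python3 - <<'E'
from h import *
st()
M=frame(.444,np.pi/2);plan([.5908,-.2882,.14],M)
o=bot.get_obs();im,d=bot.camera('wrist')
h=cv2.cvtColor(im,cv2.COLOR_RGB2HSV);
y=(h[...,0]>15)&(h[...,0]<38)&(h[...,1]>100)&(h[...,2]>100);y[:,:240]=0;y[:,400:]=0
nn,l,s,ce=cv2.connectedComponentsWithStats(y.astype(np.uint8));i=1+s[1:,4].argmax();v,u=np.where(l==i);print('yellow',s[i],ce[i])
P=wplane(o,np.c_[u,v],.176)[:,:2].astype(np.float32)*1000;print('handle top',cv2.minAreaRect(P),P.mean(0))
cv2.imwrite('pics/w11.png',im[:,:,::-1])
E
```

```text
t 11.12 tcp [ 0.5909 -0.2856  0.2267] grasp [ 0.591  -0.2857  0.2457] x [-0.003  0.002 -1.   ] z [-0.434  0.901  0.003] F [ 0.04 -0.13 -0.98] w 0.0852 j [-0.45   0.572  0.491  1.493  0.    -0.899]
shift [ 0.423  0.004 -0.01 ] turn [ 0.009  0.006 -0.004] tcp [ 0.5908 -0.2882  0.121 ]
yellow [320 229  11   4  27] [324.59259259 231.07407407]
handle top ((596.041015625, -279.6661376953125), (2.153604745864868, 6.68391227722168), 25.58238410949707) [ 596.5304  -279.73816]
```

View pics/w11.png

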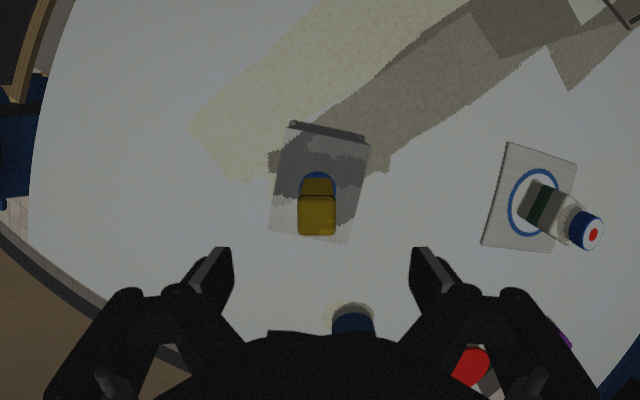

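Request:
apply_moves --targets '[0.1, 0.004, -0.01, 0.01, 0.006, -0.004, 1, 0.2, 0.004, -0.01, 0.01, 0.006, -0.004, 1, 0.28, 0.004, -0.01, 0.01, 0.006, -0.004, 1, 0.34, 0.004, -0.01, 0.01, 0.006, -0.004, 1, 0.4, 0.004, -0.01, 0.01, 0.006, -0.004, 1, 0.42, 0.004, -0.01, 0.01, 0.006, -0.004, 1, 0.42, 0.004, -0.01, 0.01, 0.006, -0.004, 1]'

```text
clock: 11.75
eef_pos: [0.5922, -0.2902, 0.126]
tool_rot: [0.6, -0.378, -0.595, -0.378]
ft_force: [0.5, 0.1, -0.8]
grip_width: 0.0855
```

```bash
python3 - <<'E'
from h import *
st()
M=frame(.444,np.pi/2);plan([.5908,-.2882,.14],M)
im,d=bot.camera('wrist');cv2.imwrite('pics/w12.png',im[:,:,::-1])
E
```

```text
t 11.75 tcp [ 0.5922 -0.2902  0.126 ] grasp [ 0.5921 -0.2901  0.145 ] x [ 0.006 -0.003 -1.   ] z [-0.428  0.904 -0.006] F [ 0.52  0.11 -0.83] w 0.0855 j [-4.550e-01  6.090e-01  2.930e-01  1.247e+00 -1.000e-03 -8.980e-01]
shift [0.02  0.002 0.01 ] turn [-0.003 -0.011  0.008] tcp [ 0.5908 -0.2882  0.121 ]
```

View pics/w12.png

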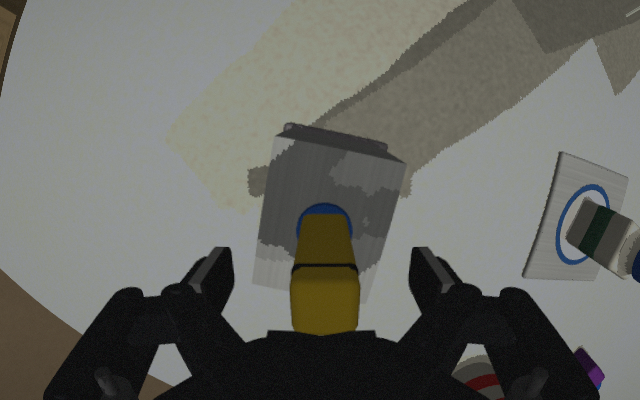

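Request:
apply_moves --targets '[0.015, 0.002, 0.01, 0, -0.011, 0.008, 1, 0.015, 0.002, 0.01, 0, -0.011, 0.008, 1, 0.015, 0.002, 0.01, 0, -0.011, 0.008, 1, 0.015, 0.002, 0.01, 0, -0.011, 0.008, 1]'

```text
clock: 12.13
eef_pos: [0.5913, -0.2899, 0.124]
tool_rot: [0.599, -0.379, -0.596, -0.379]
ft_force: [-0.3, -0.6, -0.2]
grip_width: 0.0856
```

```bash
python3 - <<'E'
from h import *
st()
M=frame(.444,np.pi/2);plan([.5908,-.2882,.14],M)
E
```

```text
t 12.13 tcp [ 0.5913 -0.2899  0.124 ] grasp [ 0.5912 -0.2898  0.143 ] x [ 0.003 -0.002 -1.   ] z [-0.427  0.904 -0.003] F [-0.27 -0.57 -0.16] w 0.0856 j [-0.456  0.611  0.29   1.246 -0.    -0.896]
shift [ 0.012 -0.001  0.007] turn [-0.007 -0.007  0.004] tcp [ 0.5908 -0.2882  0.121 ]
```

Request:
apply_moves --targets '[0.008, 0, 0.007, 0, -0.006, 0.004, 1, 0.008, 0, 0.007, 0, -0.006, 0.004, 1, 0.008, 0, 0.007, 0, -0.006, 0.004, 0, 0.008, 0, 0.007, 0, -0.006, 0.004, 0, 0.008, 0, 0.007, 0, -0.006, 0.004, 0, 0.008, 0, 0.007, 0, -0.006, 0.004, 0, 0.008, 0, 0.007, 0, -0.006, 0.004, 0, 0.008, 0, 0.007, 0, -0.006, 0.004, 0, 0.008, 0, 0.007, 0, -0.006, 0.004, 0, 0.008, 0, 0.007, 0, -0.006, 0.004, 0, 0.008, 0, 0.007, 0, -0.006, 0.004, 0]'

```text
clock: 13.05
eef_pos: [0.5902, -0.2882, 0.1212]
tool_rot: [-0.597, 0.379, 0.597, 0.379]
ft_force: [-0.4, -1.0, 1.0]
grip_width: 0.0256
```

```bash
python3 - <<'E'
from h import *
st()
M=frame(.444,np.pi/2);plan([.5908,-.2882,.23],M)
E
```

```text
t 13.05 tcp [ 0.5902 -0.2882  0.1212] grasp [ 0.5902 -0.2882  0.1402] x [-0.001  0.    -1.   ] z [-0.426  0.905  0.001] F [-0.39 -1.03  1.03] w 0.0256 j [-0.454  0.613  0.286  1.245 -0.    -0.895]
shift [-0.359 -0.002 -0.001] turn [-0.007  0.001 -0.001] tcp [ 0.5908 -0.2882  0.211 ]
```

Request:
apply_moves --targets '[-0.03, 0, 0, 0, 0, 0, 0, -0.08, 0, 0, 0, 0, 0, 0, -0.14, 0, 0, 0, 0, 0, 0, -0.2, 0, 0, 0, 0, 0, 0, -0.26, 0, 0, 0, 0, 0, 0, -0.32, 0, 0, 0, 0, 0, 0, -0.38, 0, 0, 0, 0, 0, 0, -0.44, 0, 0, 0, 0, 0, 0, -0.5, 0, 0, 0, 0, 0, 0, -0.56, 0, 0, 0, 0, 0, 0, -0.6, 0, 0, 0, 0, 0, 0, -0.6, 0, 0, 0, 0, 0, 0]'

```text
clock: 14.05
eef_pos: [0.5912, -0.2885, 0.2743]
tool_rot: [0.599, -0.378, -0.596, -0.379]
ft_force: [0.2, -0.8, -1.1]
grip_width: 0.025
```

```bash
python3 - <<'E'
from h import *
st()
im,d=bot.camera('side');cv2.imwrite('pics/s13.png',cv2.resize(im[130:330,240:480,::-1],None,fx=3,fy=3))
M=frame(.444,np.pi/2);plan([.4905,.0127,.290],M)
E
```

```text
t 14.05 tcp [ 0.5912 -0.2885  0.2743] grasp [ 0.5911 -0.2885  0.2933] x [ 0.003 -0.002 -1.   ] z [-0.427  0.904 -0.003] F [ 0.19 -0.82 -1.12] w 0.025 j [-0.454  0.568  0.606  1.605 -0.    -0.895]
shift [ 0.005 -0.151  1.26 ] turn [-0.007 -0.003  0.002] tcp [0.4905 0.0127 0.271 ]
```

View pics/s13.png

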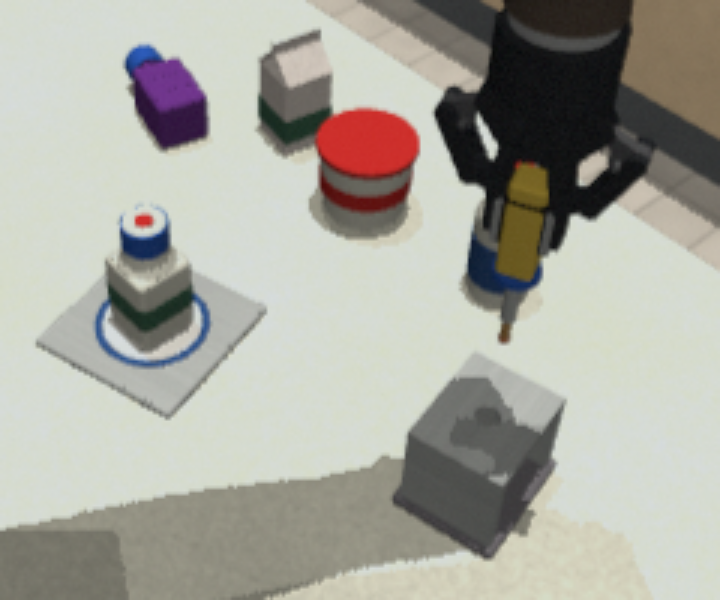

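Request:
apply_moves --targets '[0, -0.01, 0.05, 0, 0, 0, 0, 0, -0.02, 0.13, 0, 0, 0, 0, 0, -0.03, 0.22, 0, 0, 0, 0, 0, -0.04, 0.31, 0, 0, 0, 0, 0, -0.05, 0.4, 0, 0, 0, 0, 0, -0.06, 0.5, 0, 0, 0, 0, 0, -0.07, 0.6, 0, 0, 0, 0, 0, -0.08, 0.7, 0, 0, 0, 0, 0, -0.1, 0.8, 0, 0, 0, 0, 0, -0.12, 0.88, 0, 0, 0, 0, 0, -0.13, 0.95, 0, 0, 0, 0, 0, -0.13, 0.95, 0, 0, 0, 0]'

```text
clock: 15.1
eef_pos: [0.5167, -0.0565, 0.2704]
tool_rot: [-0.596, 0.378, 0.599, 0.377]
ft_force: [-0.3, 0.1, -0.4]
grip_width: 0.026
```

```bash
python3 - <<'E'
from h import *
st()
M=frame(.444,np.pi/2);plan([.4905,.0127,.290],M)
E
```

```text
t 15.1 tcp [ 0.5167 -0.0565  0.2704] grasp [ 0.5168 -0.0565  0.2894] x [-0.004  0.002 -1.   ] z [-0.43   0.903  0.003] F [-0.25  0.06 -0.35] w 0.026 j [-0.11   0.271  0.146  1.45   0.002 -0.554]
shift [-0.001 -0.024  0.295] turn [ 0.001  0.007 -0.005] tcp [0.4905 0.0127 0.271 ]
```

Request:
apply_moves --targets '[0, -0.01, 0.07, 0, 0, 0, 0, 0, -0.015, 0.14, 0, 0, 0, 0, 0, -0.02, 0.21, 0, 0, 0, 0, 0, -0.024, 0.26, 0, 0, 0, 0, 0, -0.024, 0.285, 0, 0, 0, 0, 0, -0.024, 0.285, 0, 0, 0, 0, 0, -0.024, 0.285, 0, 0, 0, 0, 0, -0.024, 0.285, 0, 0, 0, 0]'

```text
clock: 15.77
eef_pos: [0.4937, 0.0069, 0.2712]
tool_rot: [-0.597, 0.379, 0.597, 0.379]
ft_force: [-0.1, 0.4, -0.9]
grip_width: 0.0256
```

```bash
python3 - <<'E'
from h import *
st()
for n,(x,y,w,h) in {'side':(240,100,120,120),'scene':(270,90,120,120)}.items():
    im,d=bot.camera(n);np.savez(n+'14.npz',im=im,d=d)
    cv2.imwrite(f'pics/{n}14.png',cv2.resize(im[y:y+h,x:x+w,::-1],(600,600),interpolation=cv2.INTER_CUBIC))
o=bot.get_obs();st();im,d=bot.camera('wrist');cv2.imwrite('pics/w14.png',im[:,:,::-1]);np.savez('w14.npz',im=im,p=o['eef_pos'],q=o['tool_rot'])
st()
E
```

```text
t 15.77 tcp [0.4937 0.0069 0.2712] grasp [0.4937 0.0069 0.2902] x [-0.001 -0.    -1.   ] z [-0.426  0.905  0.   ] F [-0.13  0.35 -0.92] w 0.0256 j [ 0.014  0.215  0.076  1.432 -0.    -0.426]
t 15.87 tcp [0.4937 0.0068 0.2712] grasp [0.4938 0.0068 0.2902] x [-0.001  0.    -1.   ] z [-0.426  0.905  0.001] F [ 0.07  0.11 -1.45] w 0.0253 j [ 0.014  0.215  0.076  1.432  0.    -0.426]
t 15.92 tcp [0.4937 0.0069 0.2712] grasp [0.4937 0.0069 0.2902] x [-0.001  0.    -1.   ] z [-0.426  0.905  0.001] F [ 0.24 -0.58 -0.69] w 0.0252 j [ 0.014  0.215  0.076  1.432  0.    -0.426]
```

View pics/side14.png

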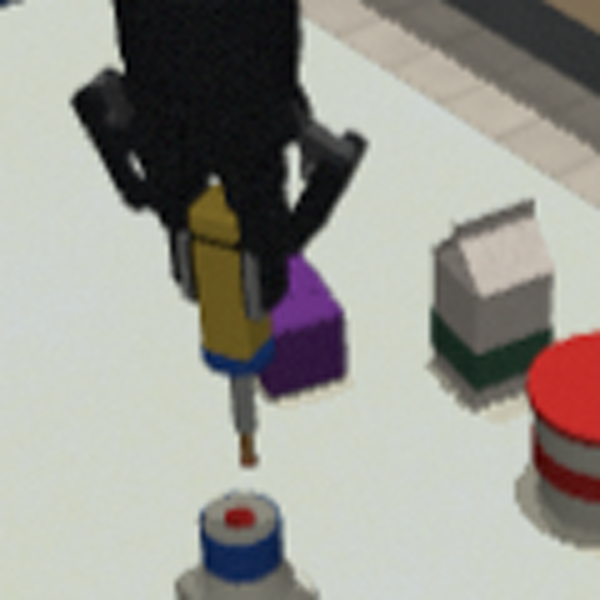

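View pics/scene14.png

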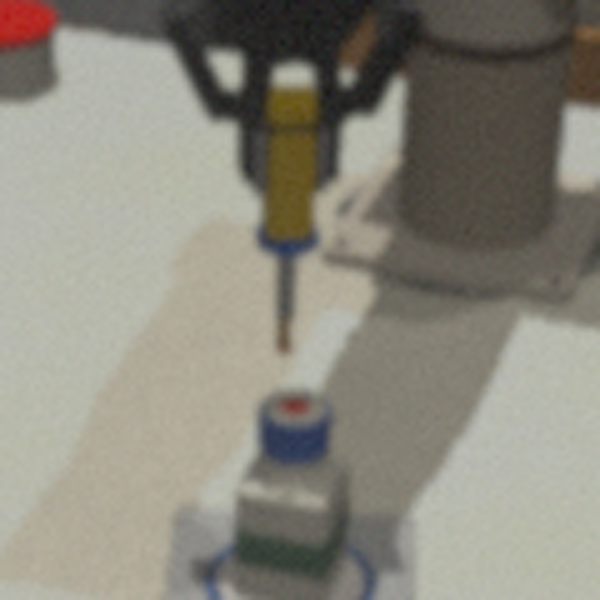

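View pics/w14.png

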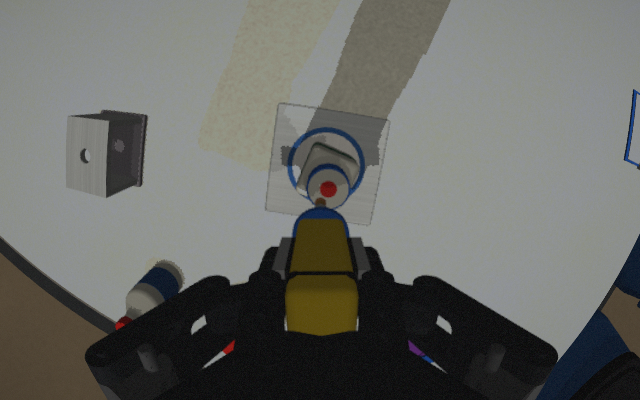

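```bash
python3 - <<'E'
from h import *
f=np.load('w14.npz');im=f['im'];o=dict(eef_pos=f['p'],tool_rot=f['q'])
h=cv2.cvtColor(im,cv2.COLOR_RGB2HSV)
r=((h[...,0]<12)|(h[...,0]>168))&(h[...,1]>100);r[:,:310]=0;r[:,345:]=0;r[:175]=0;r[200:]=0
v,u=np.where(r);print('spot wrist',u.mean(),v.mean(),wplane(o,[[u.mean(),v.mean()]],.133))
for n in('side','scene'):
    g=np.load(n+'14.npz')['im'];p=bot.camera_params(n);hh=cv2.cvtColor(g,cv2.COLOR_RGB2HSV)
    r=((hh[...,0]<12)|(hh[...,0]>168))&(hh[...,1]>90)
    b={'side':(198,210,280,298),'scene':(168,176,322,336)}[n];k=np.zeros_like(r);k[b[0]:b[1],b[2]:b[3]]=1
    v,u=np.where(r&k);print('spot',n,u.mean(),v.mean(),onplane(p,[[u.mean(),v.mean()]],.133))
# tip end pixels from enlarged crops (5x)
ts=np.array([240+249/5-.5,100+466/5-.5]);tc=np.array([270+284/5-.5,90+352/5-.5])
rs=[rays(bot.camera_params('side'),ts),rays(bot.camera_params('scene'),tc)]
A=np.zeros((3,3));b=np.zeros(3)
for c,d in rs:
    d=d[0]/np.linalg.norm(d);Q=np.eye(3)-np.outer(d,d);A+=Q;b+=Q@c
X=np.linalg.solve(A,b);print('tip',X)
print('predicted',o['eef_pos']-[0,0,.101])
for n in('side','scene'): print(n,proj(bot.camera_params(n),o['eef_pos']-[0,0,.101]),{'side':ts,'scene':tc}[n])
cv2.imwrite('pics/c14.png',cv2.resize(im[140:260,260:380,::-1],None,fx=5,fy=5,interpolation=cv2.INTER_CUBIC))
E
```

```text
spot wrist 327.6079295154185 189.07488986784142 [[0.49119198 0.0129037  0.133     ]]
spot side 287.5 203.16666666666666 [[0.48986879 0.01306604 0.133     ]]
spot scene 328.5 170.8 [[0.49404683 0.0121607  0.133     ]]
tip [0.4948964  0.0064105  0.16904759]
predicted [0.49373972 0.00681965 0.17020905]
side [[289.28035451 192.72861291]] [289.3 192.7]
scene [[327.01573438 159.1381101 ]] [326.3 159.9]
```

View pics/c14.png

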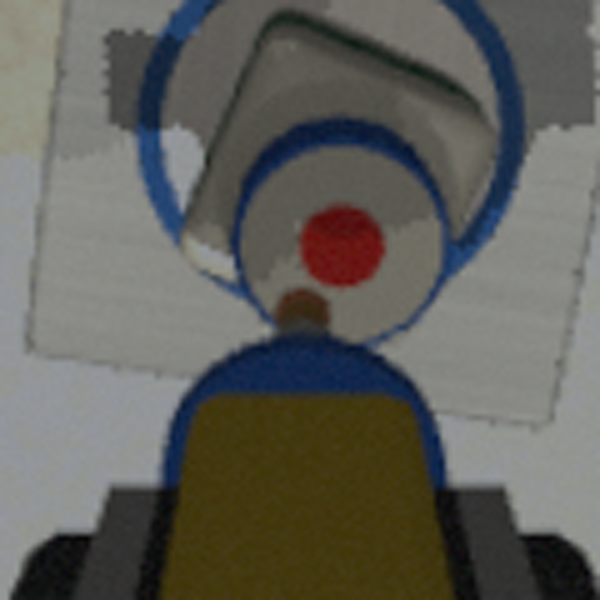

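Request:
apply_moves --targets '[0.02, 0, 0.027, 0, 0, 0, 0, 0.06, 0, 0.027, 0, 0, 0, 0, 0.1, 0, 0.027, 0, 0, 0, 0, 0.12, 0, 0.027, 0, 0, 0, 0, 0.12, 0, 0.027, 0, 0, 0, 0, 0.12, 0, 0.027, 0, 0, 0, 0, 0.12, 0, 0.027, 0, 0, 0, 0]'

```text
clock: 16.5
eef_pos: [0.4907, 0.0136, 0.2416]
tool_rot: [-0.597, 0.379, 0.597, 0.379]
ft_force: [-0.5, 0.6, -1.1]
grip_width: 0.0251
```

```bash
python3 - <<'E'
from h import *
F=[]
for n,(x,y,w,h) in {'side':(260,150,60,60),'scene':(300,130,60,60),'wrist':(270,150,100,100)}.items():
    F.append(bot.get_obs()['ft_force']);st()
    im,d=bot.camera(n)
    cv2.imwrite(f'pics/{n}15.png',cv2.resize(im[y:y+h,x:x+w,::-1],(400,400),interpolation=cv2.INTER_CUBIC))
a=[cv2.imread(f'pics/{n}15.png') for n in ('side','wrist')]
cv2.imwrite('pics/a15.png',np.hstack(a));print(np.mean(F,0))
E
```

```text
t 16.5 tcp [0.4907 0.0136 0.2416] grasp [0.4907 0.0136 0.2606] x [-0.001  0.    -1.   ] z [-0.426  0.905  0.001] F [-0.48  0.62 -1.14] w 0.0251 j [ 0.028  0.219  0.004  1.356  0.    -0.413]
t 16.55 tcp [0.4909 0.0136 0.2418] grasp [0.4909 0.0136 0.2608] x [-0.  0. -1.] z [-0.426  0.905  0.   ] F [ 0.97 -1.12 -1.06] w 0.0251 j [ 0.027  0.219  0.004  1.356  0.    -0.413]
t 16.6 tcp [0.4909 0.0136 0.2419] grasp [0.4909 0.0136 0.2609] x [ 0.  0. -1.] z [-0.426  0.905  0.   ] F [ 0.03  0.24 -0.74] w 0.0255 j [ 0.028  0.218  0.004  1.356  0.    -0.413]
[ 0.17191096 -0.08686241 -0.97978714]
```

View pics/a15.png

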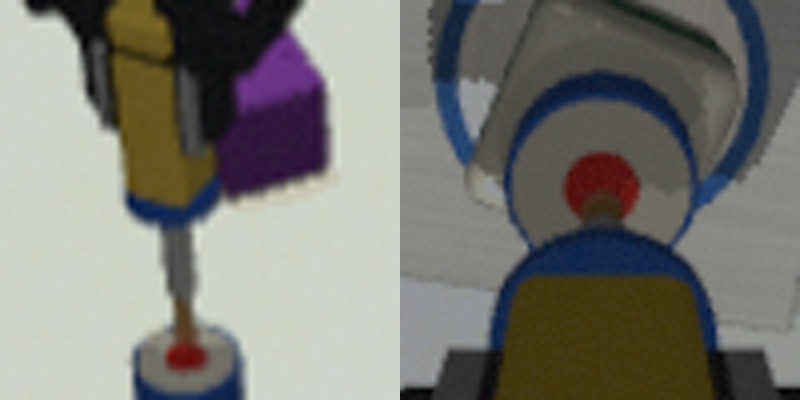

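View pics/scene15.png

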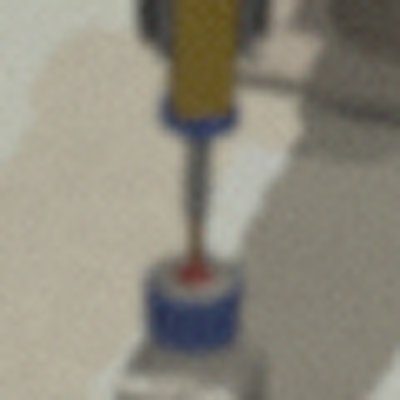

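The side, wrist and scene views all show the tip on the red spot's axis. I'll lower it gently.

Request:
apply_moves --targets '[0.01, 0, -0.002, 0, 0, 0, 0, 0.018, 0, -0.002, 0, 0, 0, 0, 0.024, 0, -0.002, 0, 0, 0, 0, 0.03, 0, -0.002, 0, 0, 0, 0, 0.035, 0, -0.002, 0, 0, 0, 0, 0.04, 0, -0.002, 0, 0, 0, 0, 0.044, 0, -0.002, 0, 0, 0, 0, 0.044, 0, -0.002, 0, 0, 0, 0, 0.044, 0, -0.002, 0, 0, 0, 0]'

```text
clock: 17.4
eef_pos: [0.4907, 0.0132, 0.2305]
tool_rot: [-0.597, 0.379, 0.597, 0.379]
ft_force: [-1.3, 0.7, 1.5]
grip_width: 0.0255
```

```bash
cat > look.py <<'E'
import sys
from h import *
k=sys.argv[1];F=[];Z=[]
a=[]
for n,(x,y,w,h) in {'side':(260,150,60,60),'wrist':(270,150,100,100)}.items():
  for _ in range(3):
    o=bot.get_obs();F.append(o['ft_force']);Z.append(o['eef_pos'])
    im,d=bot.camera(n)
  a.append(cv2.resize(im[y:y+h,x:x+w,::-1],(400,400),interpolation=cv2.INTER_CUBIC))
cv2.imwrite(f'pics/a{k}.png',np.hstack(a));st();print(np.mean(F,0).round(2),np.array(F)[:,2].round(2),np.mean(Z,0).round(4))
E
python3 look.py 16
```

```text
t 17.7 tcp [0.4907 0.0132 0.2304] grasp [0.4908 0.0132 0.2494] x [-0.001  0.    -1.   ] z [-0.427  0.904  0.001] F [-0.33 -0.64  0.3 ] w 0.0251 j [ 0.027  0.224 -0.019  1.329  0.    -0.414]
[-0.78  0.1   0.9 ] [ 1.55  1.19  0.84  0.93 -0.27  1.18] [0.4907 0.0132 0.2305]
```

View pics/a16.png

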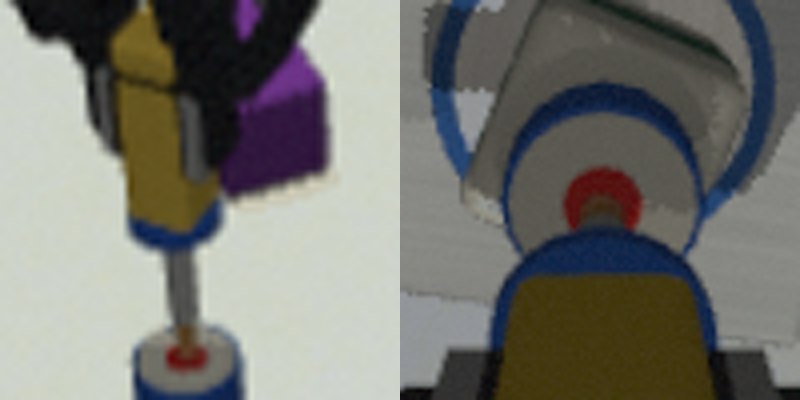

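Request:
apply_moves --targets '[0.005, 0, 0, 0, 0, 0, 0, 0.01, 0, 0, 0, 0, 0, 0, 0.01, 0, 0, 0, 0, 0, 0, 0.01, 0, 0, 0, 0, 0, 0, 0.01, 0, 0, 0, 0, 0, 0]'

```text
clock: 18.12
eef_pos: [0.4908, 0.0132, 0.2279]
tool_rot: [-0.597, 0.379, 0.598, 0.379]
ft_force: [-0.9, -0.0, 2.5]
grip_width: 0.0254
```

```bash
sed -i 's/range(3)/range(8)/' look.py; python3 look.py 17; python3 - <<'E'
from h import *
im,d=bot.camera('side');cv2.imwrite('pics/s17.png',im[:,:,::-1])
E
```

```text
t 18.92 tcp [0.4907 0.0132 0.2278] grasp [0.4908 0.0132 0.2468] x [-0.001  0.    -1.   ] z [-0.426  0.904  0.001] F [-0.96  1.04  1.37] w 0.0253 j [ 0.027  0.225 -0.024  1.322  0.    -0.414]
[-0.7  -0.09  1.7 ] [2.54 2.06 1.52 1.5  1.09 1.4  1.25 1.22 1.75 1.47 1.33 2.53 2.4  2.01
 0.63 2.5 ] [0.4908 0.0132 0.2279]
```

View pics/a17.png

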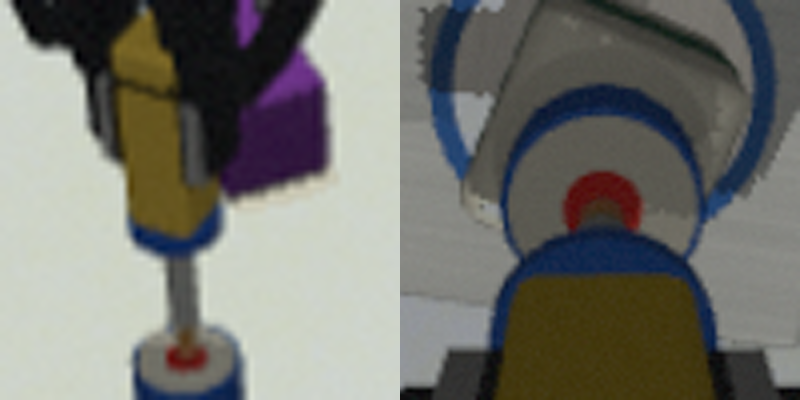

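View pics/s17.png

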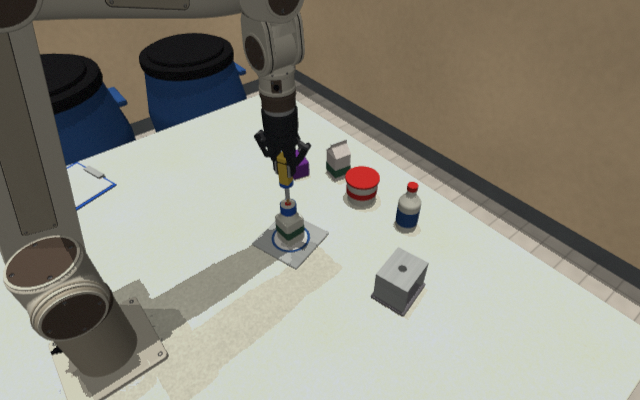

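```bash
python3 -c "
from workcell import bot
print(bot.job_done())"
```

```text
the job is handed in; nothing more can be done
None
```

The job is handed in, at about 19 s on the robot's clock against the 67 s limit. The white bottle stands upright on the plate inside the blue ring and has been let go. The probe is still held upright with its tip pressed on the red spot.

**How it went:**
- **Bottle:** I gripped it by its cap, turned it a quarter turn upright in the air, set it down and released it.
- **Probe:** I gripped its handle, lifted it straight out of the stand, carried it over the bottle and lowered it onto the spot.

**Last checks:**
- **Bottle position:** the spot measured at (0.491, 0.013) and the ring centre at (0.490, 0.012), so about 1 mm off. That is by the wrist camera, and the side camera agreed to about 1 mm.
- **Probe alignment:** the tool is vertical to within about 0.001 rad, and the tip sits on the spot in the side and wrist views.
- **Tip depth:** the height implies the tip is about 6.1 mm in. The mean contact force is about 2.7–3.0 N, against 2.8 N expected at half-way.
- **Bystanders:** the tub, milk bottle, carton and purple look-alike looked unmoved in the last side picture.

**Disagreements and problems:**
- The scene camera placed the spot and ring about 3 mm farther out in x than the other two cameras. I went by the side and wrist cameras.
- Single force readings varied by about 1 N, so the force above is an average.
- The first approach to the bottle and the retreat after letting go each ran up against a joint-range limit. The arm stopped there, and I went round both with a different tilt.

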